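Take the adapter caddy out of the dust cabinet and hold it level

TASK

In this radio room, swing the door of the clear dust cabinet wide open by its handle and leave it open, then lift the little blue adapter caddy off the cabinet floor by its orange handle, over the sill, and bring it straight out through the doorway with every adapter still in it. Finish while still holding the caddy in the air in front of the cabinet, completely out of the doorway, steady and level, its underside at least 10 cm above the desk, so the operator can pick an adapter from it: do not put it down or let go. Keep the caddy from tipping on the way and leave everything else on the desk where it stands.

Things in the scene. Friction and masses are not known exactly. Their poses are not given: they have to be found in the camera images.
- cabinet: Fixed clear-sided cabinet, 160 deep (x), 210 wide (y), 340 high mm. Origin: underside centre; x from front to back (doorway faces -x), y to the left seen from the front, z up. Inner floor z = 20. Front of the carcass x = -80; sill along it 10 deep, top z = 28. Doorway y -95 to 95, up to the header at z = 328. Inside is empty but for the caddy.
- door (a joint): Cabinet door, vertical hinge at the cabinet's right (-y) edge: 0 shut, grows as the free edge swings out (counterclockwise from above), stop at 1.9 rad; starts 0 to 0.2 rad. About 0.5 N at the handle turns it; it stays where left. 206 wide, 322 high, 12 thick, bottom 14 above the desk, in front of the carcass. Wide open: 1.3 rad or more.
- door_hinge (a point): A point on the door's vertical hinge axis, at the door's front right edge: x = -92, y = -103, z = 174 mm in the cabinet's frame, whatever the door's angle. Its axes turn with the door (parallel to the cabinet's at 0 rad).
- door_handle: The door's T-bar pull: vertical steel bar, 12 diameter, 140 long. Origin: on its axis, 20 below its top end (308 above the desk), a good place to pinch from above. Turns with the door: with it shut, 37 out (-x) and 187 left (+y) of the hinge axis, 37 clear of the door's face to the axis. Posts to the door 26 and 92 below the origin; above them the bar is free.
- caddy: Loose blue caddy on the cabinet floor behind the sill, 90 long (x), 95 wide (y), walls 28 high; 0.3 to 0.45 kg loaded. Origin: underside centre; x about along the cabinet's x. A central web along x carries the orange handle bar: 85 long (x), 14 thick (y), z = 47 to 69. Reach it through the doorway with fingers tilted 30 to 45 degrees, in and down, and pinch across the 14 mm; space beside the bar is free.
- barrel_adapter: Loose brass barrel coax adapter lying in the caddy's +y half, 50 long (x), 18 square coupling in the middle. Origin: underside centre.
- tee_adapter: Loose steel T coax adapter lying in the caddy's -y half, 46 long (x), 18 thick. Origin: underside of its centre block.
- plug_adapter: Loose steel and brass plug lying in the caddy's -y half beside the T, about 30 long, 19 thick. Origin: underside, near its middle.
- keyboard: Black keyboard lying loose on the desk, 130 (x) x 430 (y) x 22 mm. Bystander. Origin: underside centre.
- mouse: Black and grey computer mouse, 100 (x) x 58 x 33 mm. Bystander. Origin: underside centre.
- paddle_key: Morse paddle key: heavy steel base 90 (x) x 75, 43 high, red finger paddles toward -x. Bystander. Origin: underside centre.
- desk_mic: Desk microphone on a round foot 110 diameter, bent neck, about 200 high, head toward -x. Bystander. Origin: underside centre of the foot.
- remote: Black remote control lying flat, 170 (x) x 45 x 20 mm. Bystander. Origin: underside centre.
- phone: Smartphone lying flat, 150 (x) x 73 x 10 mm. Bystander. Origin: underside centre.

How it is judged:
By the outcome, as a careful person would: the job done as asked, in the order asked, and still so for the second after the job is handed in, while the arm keeps its last pose, push and grip.
It also fails if it takes over 54 s, if anything falls off the work surface, if the arm or the gripper's body presses on something with over 40 N, if the wrist force passes 120 N, or if a joint passes its speed limit or range.

ROBOT

A 7-joint arm with a two-finger parallel gripper is mounted at the origin on the work surface. World frame = base frame: x ahead of the robot, y to its left, z up, the work surface at z = 0. Lengths are in m, angles in degrees, forces in N, time in s.
With the tool pointing down it reaches from about 0.35 to 0.9 m from the base axis. Payload 19.9 kg.
Tool frame: the origin (TCP) lies midway between the tips of the shut fingers; the grasp point (between the pads) lies 19 mm behind it; z points along the fingers, x is the direction in which the jaws open and shut, and the axes are right-handed (so a half turn about z gives the same grasp; the last joint's range is limited). The gripper opens to 94 mm and grips with 3 to 60 N. Pads are 16 mm wide; open, the fingers measure 119 mm over their backs; the gripper's body (75 mm by 177 mm) begins 78 mm behind the grasp point.
Start: joints at [-72.393, 23.915, -0.59, 92.452, 0.269, 63.638, -3.037], TCP at [0.214, 0.587, 0.205] pointing down, gripper open.
Joint ranges: [-161.28, 161.28], [-22.2, 115.67], [-73.04, 71.86], [3.21, 147.25], [-68.34, 248.33], [10.77, 114.83], [-161.83, 161.83]. Speed limits (degrees/s): [108.29, 108.29, 136.94, 136.94, 172.46, 172.46, 172.46].

INTERFACE

Orientations are given as a 3x3 rotation matrix whose columns are the frame's x, y, z axes.
In Python, from workcell import sense, cams, robot gives the robot as it stands.
- The arm moves only by the shell command python3 -m inch 'ROWS' [FORCE]. ROWS is a JSON object of lists of equal length, an entry for each row: "rotation": the turn, a rotation vector about the tool's x, y, z in degrees, a list of three; "linear": the shift along the tool's x, y, z in m, a list of three; "jaw": the opening, from 0 (shut) to 1 (fully open). In form: {"rotation": [[rx, ry, rz], ...], "linear": [[tx, ty, tz], ...], "jaw": [jaw, ...]}. A call has 1 to 12 rows; each row shifts and turns the commanded pose from where the row before left it, along the tool's axes as they then stand; what a row does not reach is not made up. A row lasts 1/8 s, in which the tool goes at most 62.5 mm and 10.7 degrees, less where a joint would pass 70% of its speed; a pose out of reach is approached as far as the arm can. A call with a gripper value outside its range is refused whole. The fingers move at their own pace and stop on an object; FORCE is the grip in N (left out, the last holds). Time passes only in rows, so rows that do not move let the fingers close. It gives the time, the measured TCP pose, the force and the opening at its end, in the units of the state.
- sense(): the state, without advancing time (a new reading comes with each control period).
- cams.capture(name): name is "side" or "top"; returns a dict with "image" (480x640x3 uint8, red, green, blue), "depth" (480x640 float32, m along the optical axis (not along the pixel's ray), 0 where there is no reading), "mtx" (3x3 intrinsics, pixels), "origin" and "attitude" of the camera in the world. Camera axes: x right, y down, z forward; pixel columns grow to the right and rows downward; lengths in m; the calibration is good to about 2 mm. A picture is of the moment at which its call begins.
- robot.close_job(): hands the job in, once; it reports no verdict.
The state is a dict: "time": time; "qpos": joint angles; "dq": joint speeds; "effort": joint torques, N m; "position": TCP position; "orientation": TCP orientation; "contact_force": force on the tool from outside, world axes, zero at the start; "ft_torque": the same for the moment, N m; "gripper_width": finger opening in m.
Only numpy, scipy, OpenCV 4.12 (cv2) and the standard library are available. Lean on these libraries where they do the work, as an engineer would, in place of code of your own. Each camera call takes 0.05 s, during which the arm holds its last target.

## Working session

There is one attempt and no reset: what is moved stays moved. The work goes in short steps, Python scripts to look and compute and a shell command to move; the robot and the scene stay as the last step left them, time stands still between calls to the robot, and variables do not carry over. Pictures are saved under pics/ and viewed, and the job is handed in when it is done.

```bash
ls -la; mkdir -p pics; python3 - <<'E'
from workcell import sense,cams,robot
import cv2,numpy as np
s=sense()
for k in s: print(k,np.round(s[k],4).tolist())
for n in("side","top"):
    c=cams.capture(n); cv2.imwrite(f"pics/{n}0.png",c["image"][:,:,::-1]); np.savez(f"/tmp/{n}0.npz",**c)
    print(n,c["mtx"].tolist(),np.round(c["origin"],4),np.round(c["attitude"],4).tolist())
E
```

```text
total 12
drwxr-xr-x  3 agent agent 4096 Dec  6 23:42 .
drwxr-xr-x 23 root  root  4096 Dec  6 23:42 ..
drwxr-xr-x  2 agent agent 4096 Dec  6 23:42 pics
time 0.0
qpos [-72.3937, 23.9472, -0.5917, 92.4861, 0.2695, 63.638, -3.0355]
dq [-0.0993, -0.0629, 0.0378, 0.0756, 0.105, -0.0138, -0.0763]
effort [0.0009, -85.1269, 0.6393, -42.6002, -0.0488, 0.0187, 0.0001]
position [0.2135, 0.587, 0.2048]
orientation [[0.3417, 0.9398, -0.0003], [0.9398, -0.3417, -0.0012], [-0.0012, 0.0001, -1.0]]
contact_force [0.1406, 0.4609, 0.4003]
ft_torque [-0.0111, -0.0058, 0.0137]
gripper_width 0.0939
side [[620.3130200721994, 0.0, 323.63235924463413], [0.0, 620.3130200721994, 259.4674979176256], [0.0, 0.0, 1.0]] [-0.0427 -0.2287  1.9698] [[0.3621, -0.8825, 0.3], [-0.9321, -0.3422, 0.1186], [-0.0021, -0.3226, -0.9465]]
top [[466.8477048491381, 0.0, 325.0533698556721], [0.0, 466.8477048491381, 237.48644273617376], [0.0, 0.0, 1.0]] [0.2916 0.0157 1.4447] [[-0.0169, -0.9838, 0.1785], [-0.9998, 0.0177, 0.0029], [-0.006, -0.1784, -0.9839]]
```

View pics/side0.png

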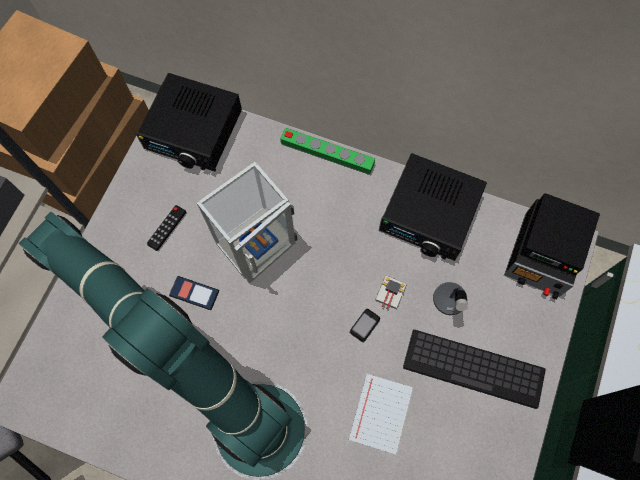

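View pics/top0.png

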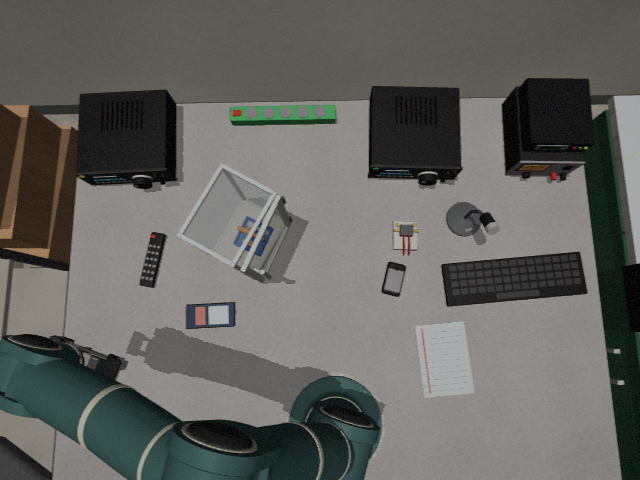

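```bash
python3 - <<'E'
import cv2,numpy as np
for n,(x0,y0,w,h) in {"top":(165,150,160,145),"side":(185,150,130,135)}.items():
    c=np.load(f"/tmp/{n}0.npz"); im=c["image"][y0:y0+h,x0:x0+w,::-1]
    cv2.imwrite(f"pics/{n}0z.png",cv2.resize(im,None,fx=4.1 if n=="side" else 4.0,fy=4.1 if n=="side" else 4.0,interpolation=cv2.INTER_CUBIC))
E
```

```text
(no output)
```

View pics/top0z.png

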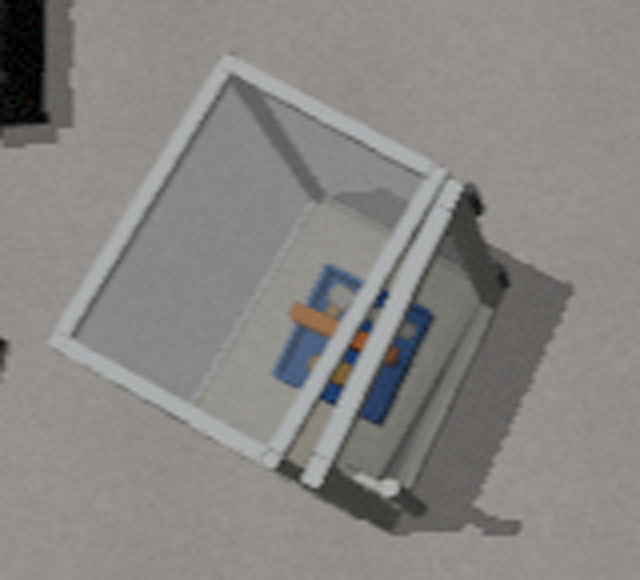

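View pics/side0z.png

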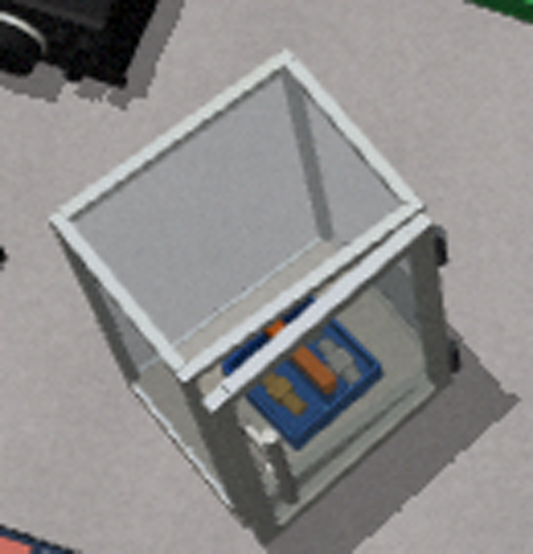

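```bash
cat >h.py <<'E'
import numpy as np,cv2
from scipy.spatial.transform import Rotation as R
def load(n): return np.load(f"/tmp/{n}.npz")
def ray(c,u,v):
    d=np.array([(u-c["mtx"][0,2])/c["mtx"][0,0],(v-c["mtx"][1,2])/c["mtx"][1,1],1.0]); return c["attitude"]@d
def onz(c,u,v,z):
    d=ray(c,u,v); o=c["origin"]; return o+d*(z-o[2])/d[2]
def proj(c,P):
    q=(np.atleast_2d(P)-c["origin"])@c["attitude"]; return (q[:,:2]/q[:,2:])*c["mtx"][0,0]+c["mtx"][:2,2]
def cloud(c):
    v,u=np.mgrid[0:480,0:640]; z=c["depth"]; d=np.stack([(u-c["mtx"][0,2])/c["mtx"][0,0],(v-c["mtx"][1,2])/c["mtx"][1,1],np.ones_like(z)],-1)*z[...,None]
    return d@c["attitude"].T+c["origin"]
E
python3 - <<'E'
from h import *
T=load("top0");S=load("side0")
tp=np.array([(227,58),(52,342),(445,172),(270,465)])/4+[165,150]
sp=np.array([(287,50),(52,217),(425,207),(187,377)])/4.1+[185,150]
for n,a,b in zip("BR BL FR FL".split(),tp,sp):
    print(n,onz(T,*a,.34).round(4),onz(S,*b,.34).round(4))
for c,n in((T,"t"),(S,"s")):
    P=cloud(c); m=(P[...,0]>.3)&(P[...,0]<1)&(P[...,1]>0)&(P[...,1]<.6)&(P[...,2]>.325)&(c["depth"]>0)
    Q=P[m]; print(n,m.sum(),Q.mean(0),np.percentile(Q[:,2],[5,50,95]))
    r=cv2.minAreaRect(Q[:,:2].astype(np.float32)*1000);print(r,cv2.boxPoints(r))
E
```

```text
BR [0.6804 0.2719 0.34  ] [0.682  0.2724 0.34  ]
BL [0.5032 0.3734 0.34  ] [0.5029 0.3741 0.34  ]
FR [0.6048 0.1366 0.34  ] [0.6041 0.1338 0.34  ]
FL [0.4263 0.2405 0.34  ] [0.4279 0.2375 0.34  ]
t 6121 [0.54919472 0.24890643 0.33748592] [0.33318093 0.33743566 0.34204377]
((539.0833129882812, 227.038330078125), (229.19520568847656, 211.17620849609375), 61.01698684692383) [[391.1904  177.95529]
 [575.9196   75.62979]
 [686.9762  276.12137]
 [502.247   378.44687]]
s 4235 [0.54752671 0.2496689  0.3368092 ] [0.32934559 0.33679326 0.3442351 ]
((538.394287109375, 228.61767578125), (231.5835723876953, 213.00155639648438), 60.2357063293457) [[388.46075 180.97223]
 [573.3621   75.23121]
 [688.3278  276.26312]
 [503.42645 382.00415]]
```

```bash
cat >>h.py <<'E'
def cabT(p): 
    M=np.eye(4);M[:3,:3]=R.from_euler('z',p[2]).as_matrix();M[:2,3]=p[:2];return M
def tf(M,P): return np.atleast_2d(P)@M[:3,:3].T+M[:3,3]
HX=np.array([-.092,-.103,0])
def door(th,P): return HX+np.atleast_2d(P)@R.from_euler('z',th).as_matrix().T   # P rel to hinge, z from underside
E
python3 - <<'E'
from h import *
from scipy.optimize import least_squares
T=load("top0");S=load("side0")
tp=np.array([(227,58),(52,342),(445,172),(270,465)])/4+[165,150]
sp=np.array([(287,50),(52,217),(425,207),(187,377)])/4.1+[185,150]
C=np.array([[.08,-.105,.34],[.08,.105,.34],[-.08,-.105,.34],[-.08,.105,.34]])
f=lambda p:np.r_[(proj(T,tf(cabT(p),C))-tp).ravel(),(proj(S,tf(cabT(p),C))-sp).ravel()]
r=least_squares(f,[.55,.25,1.05]);p=r.x;print(p,np.degrees(p[2]),r.fun.round(1))
np.save("/tmp/cab.npy",p)
M=cabT(p)
for c,px in((T,np.array([378,487])/4+[165,150]),(S,np.array([262,435])/4.1+[185,150])):
    w=onz(c,*px,.328); print("handle top world",w,"cab",tf(np.linalg.inv(M),w)*1000, "th", )
    q=tf(np.linalg.inv(M),w)[0]-HX; print(np.degrees(np.arctan2(q[1],q[0])-np.arctan2(.187,-.037)),np.hypot(*q[:2]))
for n,c,(x0,y0,k) in(("top",T,(165,150,4)),("side",S,(185,150,4.1))):
    im=cv2.imread(f"pics/{n}0z.png")
    for th,col in((0,(0,0,255)),(.1,(0,255,0)),(.2,(255,0,0))):
        L=[[[0,0,.336],[0,.206,.336]],[[0,.206,.336],[0,.206,.014]],[[-.037,.187,.328],[-.037,.187,.188]]]
        for l in L:
            q=(proj(c,tf(M,door(th,l)))+.0-[x0,y0])*k
            cv2.line(im,*[tuple(int(a) for a in b) for b in q],col,1)
    cv2.imwrite(f"pics/{n}0d.png",im)
E
```

```text
[0.55411037 0.2551227  1.051325  ] 60.236485660803986 [-0.2 -1.8 -1.4  0.2  1.2 -0.3  1.1  1.3  0.4 -0.9 -0.9 -0.2  0.3 -0.4
 -0.8  1.4]
handle top world [0.41337593 0.17778073 0.328     ] cab [[-137.00271747   83.77480256  328.        ]] th
2.3549540005747285 0.19211994027093632
handle top world [0.41118725 0.17585369 0.328     ] cab [[-139.76205546   84.7181365   328.        ]] th
3.083109543541989 0.1936990260976066
```

View pics/top0d.png

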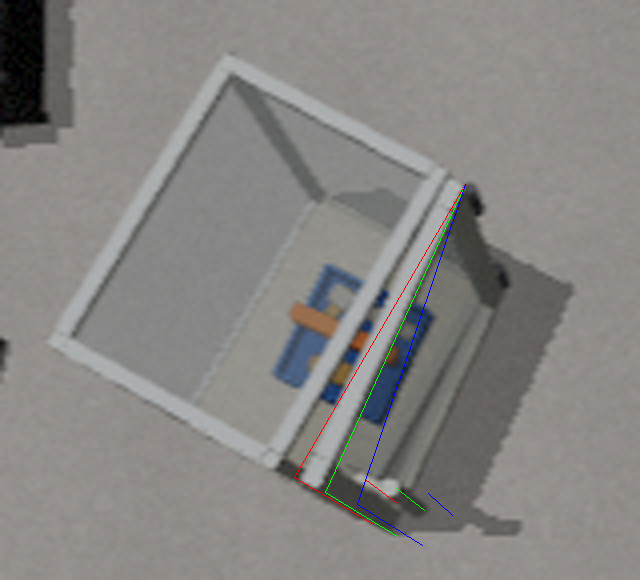

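View pics/side0d.png

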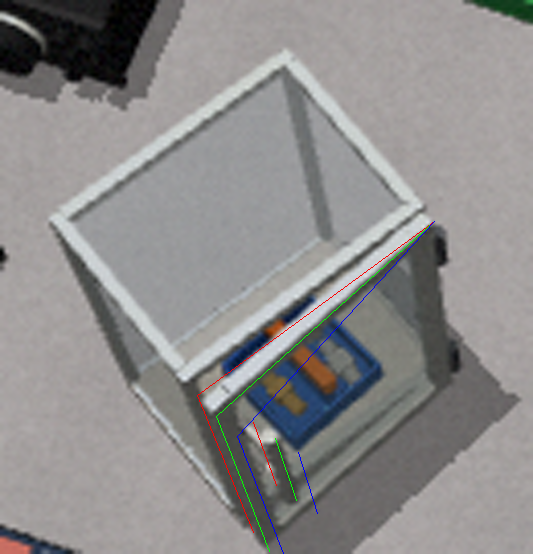

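```bash
python3 - <<'E'
from h import *
p=np.load("/tmp/cab.npy");M=cabT(p)
for th in(.09,1.3,1.6,1.75):
    w=tf(M,door(th,[-.037,.187,.308]))[0]; print(th,w.round(4),"door y heading",np.degrees(p[2]+th)+90)
print(tf(M,[[-.3,0,0],[-.25,0,0]]))
# orange
for n in("top0","side0"):
    c=load(n); hsv=cv2.cvtColor(c["image"],cv2.COLOR_RGB2HSV)
    m=cv2.inRange(hsv,(3,130,110),(16,255,255)); 
    y0,y1,x0,x1=(200,260,225,275)if n[0]=="t" else (200,280,230,290)
    k=np.zeros_like(m);k[y0:y1,x0:x1]=m[y0:y1,x0:x1]
    v,u=np.nonzero(k);P=np.array([onz(c,a,b,.089) for a,b in zip(u,v)])
    q=tf(np.linalg.inv(M),P)*1000; print(n,len(u),q.min(0).round(),q.max(0).round(),q.mean(0).round())
    D=cloud(c)[v,u];print(np.median(D[:,2]),(tf(np.linalg.inv(M),D)*1000).mean(0))
E
```

```text
0.09 [0.4124 0.1684 0.308 ] door y heading 155.3931058169814
1.3 [ 0.491  -0.0337  0.308 ] door y heading 224.720999027811
1.6 [ 0.5424 -0.0583  0.308 ] door y heading 241.90973288173572
1.75 [ 0.5703 -0.0645  0.308 ] door y heading 250.50409980869804
[[ 0.40518399 -0.00530183  0.        ]
 [ 0.43000505  0.03810226  0.        ]]
top0 11 [-29. -16.  89.] [-22.  -4.  89.] [-26. -10.  89.]
0.08928913255903037 [-35.81129932  -5.92272752 132.66895493]
side0 48 [-53. -15.  89.] [16. -0. 89.] [-26.  -9.  89.]
0.24458052651794804 [-76.87770041  12.89772086 229.54477362]
```

```bash
python3 -m inch '{"rotation":[[0,0,8],[0,0,8],[0,0,8],[0,0,8],[0,0,8],[0,0,8],[0,0,8],[0,0,8],[0,0,8],[0,0,8],[0,0,8],[0,0,7]],"linear":[[0,0,-0.016],[0,0,-0.016],[0,0,-0.016],[0,0,-0.016],[0,0,-0.016],[0,0,-0.016],[0,0,-0.016],[0,0,-0.016],[0,0,-0.016],[0,0,-0.016],[0,0,-0.016],[0,0,-0.016]],"jaw":[1,1,1,1,1,1,0.6,0.6,0.6,0.6,0.6,0.6]}' 30
```

```text
time: 1.6
position: [0.2135, 0.5872, 0.3976]
orientation: [[0.905, -0.426, -0.0], [-0.426, -0.905, -0.001], [0.0, 0.001, -1.0]]
contact_force: [-0.5, -0.3, 0.0]
gripper_width: 0.0564
```

```bash
python3 -m inch '{"rotation":[[0,0,0],[0,0,0],[0,0,0],[0,0,0],[0,0,0],[0,0,0],[0,0,0],[0,0,0],[0,0,0],[0,0,0],[0,0,0],[0,0,0]],"linear":[[0.0299,0.0245,0],[0.0299,0.0245,0],[0.0299,0.0245,0],[0.0299,0.0245,0],[0.0299,0.0245,0],[0.0299,0.0245,0],[0.0299,0.0245,0],[0.0299,0.0245,0],[0.0299,0.0245,0],[0.0299,0.0245,0],[0.0299,0.0245,0],[0.0295,0.0245,0]],"jaw":[0.6,0.6,0.6,0.6,0.6,0.6,0.6,0.6,0.6,0.6,0.6,0.6]}'; python3 - <<'E'
from h import *
from workcell import sense,cams
s=sense();print(s["qpos"],s["position"])
for n in("side","top"):
    c=cams.capture(n);cv2.imwrite(f"pics/{n}1.png",c["image"][:,:,::-1]);np.savez(f"/tmp/{n}1.npz",**c)
E
```

```text
time: 3.1
position: [0.4145, 0.1682, 0.3974]
orientation: [[0.906, -0.422, -0.0], [-0.422, -0.906, 0.0], [-0.0, 0.0, -1.0]]
contact_force: [0.4, 0.5, -1.0]
gripper_width: 0.0566
[-63.08221776  -4.11740728  35.12162686 100.45519999   2.37632563
  82.93133615 -53.31015686] [0.41454786 0.1681866  0.39735802]
```

View pics/side1.png

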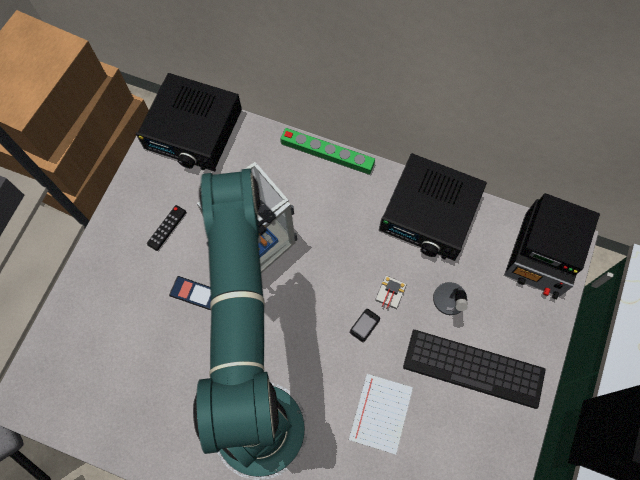

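View pics/top1.png

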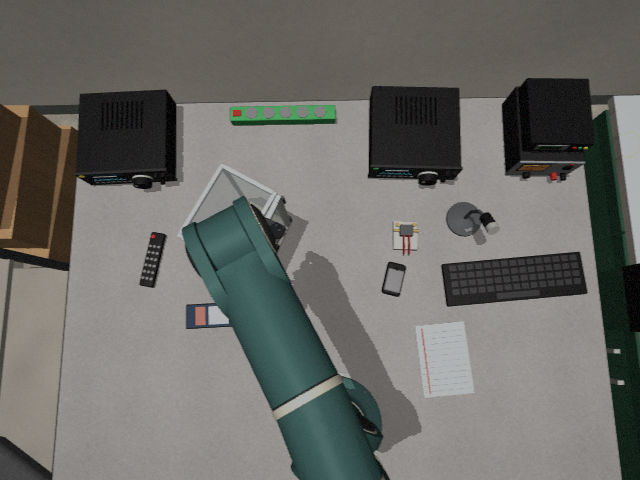

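```bash
python3 -m inch '{"rotation":[[0,0,0],[0,0,0],[0,0,0],[0,0,0],[0,0,0],[0,0,0],[0,0,0]],"linear":[[-0.002,0.001,0.015],[0,0,0.015],[0,0,0.015],[0,0,0.015],[0,0,0.015],[0,0,0.015],[0,0,0.0155]],"jaw":[0.6,0.6,0.6,0.6,0.6,0.6,0.6]}'
```

```text
time: 4.08
position: [0.412, 0.1694, 0.2909]
orientation: [[0.906, -0.422, 0.0], [-0.422, -0.906, -0.0], [0.0, 0.0, -1.0]]
contact_force: [0.6, 1.3, 0.1]
gripper_width: 0.0564
```

```bash
python3 -m inch '{"rotation":[[0,0,0],[0,0,0],[0,0,0],[0,0,0],[0,0,0],[0,0,0]],"linear":[[0,0,0],[0,0,0],[0,0,0],[0,0,0],[0,0,0],[0,0,0]],"jaw":[0,0,0,0,0,0]}' 30
```

```text
time: 4.82
position: [0.4142, 0.1685, 0.2923]
orientation: [[0.906, -0.424, 0.005], [-0.424, -0.906, -0.001], [0.004, -0.001, -1.0]]
contact_force: [18.9, -4.5, -11.0]
gripper_width: 0.0113
```

```bash
python3 -m inch '{"rotation":[[0,0,-4],[0,0,-4],[0,0,-4],[0,0,-4]],"linear":[[0.004,0.013,0],[0.004,0.013,0],[0.003,0.013,0],[0.003,0.013,0]],"jaw":[0,0,0,0]}' 30
python3 - <<'E'
from h import *
from workcell import sense
p=np.load("/tmp/cab.npy");M=cabT(p);s=sense();q=tf(np.linalg.inv(M),s["position"])[0]-HX
print(q,np.hypot(q[0],q[1]),np.arctan2(q[1],q[0])-np.arctan2(.187,-.037),s["contact_force"],s["qpos"])
E
```

```text
time: 5.32
position: [0.4096, 0.1153, 0.2923]
orientation: [[0.988, -0.154, 0.003], [-0.154, -0.988, 0.0], [0.003, -0.001, -1.0]]
contact_force: [16.8, 1.1, -11.0]
gripper_width: 0.0118
[-0.1011301   0.15903837  0.2922995 ] 0.1884688357605005 0.3710504563521535 [ 16.80925933   1.13014622 -10.9687911 ] [-60.37795333  -4.01242697  38.97368281 113.44176012   2.73991419
  69.52290288 -31.2974474 ]
```

```bash
python3 -m inch '{"rotation":[[0,0,-4],[0,0,-4],[0,0,-4],[0,0,-4],[0,0,-4],[0,0,-4]],"linear":[[0.004,0.013,0.001],[0.004,0.013,0],[0.003,0.013,0],[0.003,0.013,0],[0.003,0.013,0],[0.003,0.013,0]],"jaw":[0,0,0,0,0,0]}' 30
python3 - <<'E'
from h import *
from workcell import sense
p=np.load("/tmp/cab.npy");M=cabT(p);s=sense();q=tf(np.linalg.inv(M),s["position"])[0]-HX
print(q,np.hypot(q[0],q[1]),np.arctan2(q[1],q[0])-np.arctan2(.187,-.037),s["contact_force"],s["qpos"])
E
```

```text
time: 6.08
position: [0.4304, 0.0382, 0.2922]
orientation: [[0.965, 0.261, 0.002], [0.261, -0.965, 0.001], [0.002, -0.001, -1.0]]
contact_force: [2.1, 1.5, 11.9]
gripper_width: 0.0116
[-0.15772917  0.10265082  0.29216881] 0.18819054606776345 0.7985179821345028 [ 2.14279669  1.49014041 11.85501401] [-57.35124157  -3.59485128  46.85216963 112.82700631   2.74676009
  69.53305801   3.64459156]
```

```bash
python3 -m inch '{"rotation":[[0,0,-4],[0,0,-4],[0,0,-4],[0,0,-4],[0,0,-4],[0,0,-4]],"linear":[[0.003,0.013,-0.0005],[0.003,0.013,0],[0.003,0.013,0],[0.003,0.013,0],[0.003,0.013,0],[0.003,0.013,0]],"jaw":[0,0,0,0,0,0]}' 30
python3 - <<'E'
from h import *
from workcell import sense
p=np.load("/tmp/cab.npy");M=cabT(p);s=sense();q=tf(np.linalg.inv(M),s["position"])[0]-HX
print(q,np.hypot(q[0],q[1]),np.arctan2(q[1],q[0])-np.arctan2(.187,-.037),s["contact_force"],s["qpos"])
E
```

```text
time: 6.82
position: [0.4801, -0.0231, 0.2922]
orientation: [[0.775, 0.633, 0.003], [0.633, -0.775, 0.002], [0.003, 0.001, -1.0]]
contact_force: [7.6, 10.7, 3.9]
gripper_width: 0.0112
[-0.18626546  0.02916851  0.29224735] 0.18853546657046133 1.2201234356587045 [ 7.6197938  10.7117195   3.91952006] [-50.98612119   5.4111254   54.04899788 107.30393149  -4.79117697
  69.41054793  43.85482193]
```

```bash
python3 -m inch '{"rotation":[[0,0,-4],[0,0,-4],[0,0,-4],[0,0,-4],[0,0,-4],[0,0,-4],[0,0,-4]],"linear":[[0.004,0.013,0],[0.004,0.013,0],[0.003,0.013,0],[0.003,0.013,0],[0.003,0.013,0],[0.003,0.013,0],[0.003,0.013,0]],"jaw":[0,0,0,0,0,0,0]}' 30
python3 - <<'E'
from h import *
from workcell import sense
p=np.load("/tmp/cab.npy");M=cabT(p);s=sense();q=tf(np.linalg.inv(M),s["position"])[0]-HX
print(q,np.hypot(q[0],q[1]),np.arctan2(q[1],q[0])-np.arctan2(.187,-.037),s["contact_force"],s["qpos"])
E
```

```text
time: 7.7
position: [0.5644, -0.0624, 0.2922]
orientation: [[0.387, 0.922, 0.002], [0.922, -0.387, 0.001], [0.002, 0.001, -1.0]]
contact_force: [0.7, 9.1, 12.6]
gripper_width: 0.0114
[-0.17855287 -0.06353159  0.29221353] 0.1895188352503549 -4.56588211234127 [ 0.65795088  9.13377263 12.62213384] [-35.6369769   18.60331096  49.34519689  95.8649645  -14.81983357
  72.26114277  84.0032725 ]
```

```bash
python3 -m inch '{"rotation":[[0,0,0],[0,0,0],[0,0,0],[0,0,0],[0,0,0],[0,0,0],[0,0,0],[0,0,0],[0,0,0]],"linear":[[0,0,0],[0,0,0],[0,0,0],[0,0,-0.01],[0,0,-0.02],[0,0,-0.02],[0,0,-0.02],[0,0,-0.02],[0,0,-0.02]],"jaw":[0.5,0.5,0.5,0.5,0.5,0.5,0.5,0.5,0.5]}'
python3 - <<'E'
from h import *
from workcell import sense,cams
s=sense();print(s["qpos"],s["position"],s["contact_force"])
for n in("side","top"):
    c=cams.capture(n);cv2.imwrite(f"pics/{n}2.png",c["image"][:,:,::-1]);np.savez(f"/tmp/{n}2.npz",**c)
E
```

```text
time: 8.82
position: [0.563, -0.0635, 0.4029]
orientation: [[0.391, 0.921, 0.001], [0.921, -0.391, 0.0], [0.0, 0.001, -1.0]]
contact_force: [-0.8, 0.3, 0.4]
gripper_width: 0.0469
[-36.89120857  14.99486755  50.99586256  85.46576785 -11.65911372
  85.03604458  81.14841909] [ 0.56297559 -0.06349497  0.40293118] [-0.80150343  0.26863722  0.43935095]
```

View pics/side2.png

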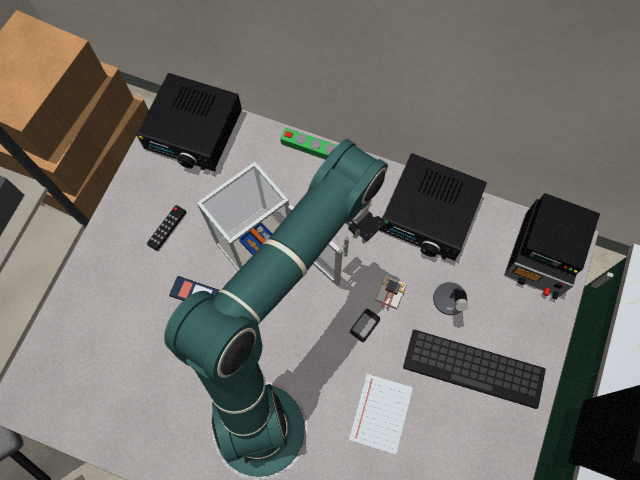

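View pics/top2.png

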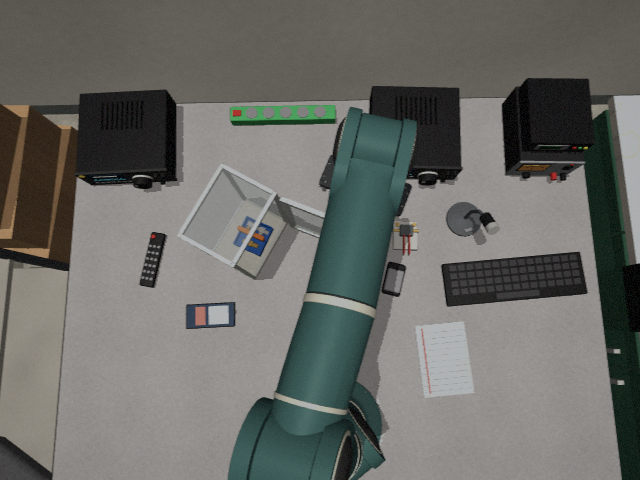

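```bash
python3 - <<'E'
from h import *
p=np.load("/tmp/cab.npy");M=cabT(p);Mi=np.linalg.inv(M)
c=load("top2");x0,y0,w,h=215,185,85,100
k=7
cv2.imwrite("pics/top2z.png",cv2.resize(c["image"][y0:y0+h,x0:x0+w,::-1],None,fx=k,fy=k,interpolation=cv2.INTER_CUBIC)[:600])
hsv=cv2.cvtColor(c["image"],cv2.COLOR_RGB2HSV)
P=cloud(c)
for nm,lo,hi,z in(("orange",(3,140,140),(14,255,255),.089),("blue",(100,110,50),(125,255,255),.048)):
    m=cv2.inRange(hsv,lo,hi);kk=np.zeros_like(m);kk[210:265,225:285]=m[210:265,225:285]
    v,u=np.nonzero(kk);q=np.array([onz(c,a,b,z) for a,b in zip(u,v)]);q=tf(Mi,q)*1000
    print(nm,len(u),np.percentile(q,[1,99],0).round(1).tolist(),q.mean(0).round(1), cv2.minAreaRect(q[:,:2].astype(np.float32)))
    d=tf(Mi,P[v,u])*1000; d=d[(d[:,2]<110)&(d[:,2]>15)]; print(" depth",len(d),np.percentile(d,[2,50,98],0).round(1).tolist())
E
```

```text
orange 33 [[-50.8, -16.4, 89.0], [-24.5, -5.5, 89.0]] [-37.5 -10.9  89. ] ((-38.063636779785156, -10.824281692504883), (26.976213455200195, 10.133284568786621), 5.431835651397705)
 depth 33 [[-50.2, -15.9, 85.8], [-37.4, -10.9, 90.3], [-24.4, -5.4, 94.6]]
blue 273 [[-61.2, -57.3, 48.0], [-12.9, 37.6, 48.0]] [-40.1  -3.8  48. ] ((-21.89682388305664, -9.03464126586914), (74.4017333984375, 95.17869567871094), 4.807901382446289)
 depth 265 [[-59.4, -56.2, 19.0], [-39.1, 0.3, 27.5], [-10.5, 36.1, 52.4]]
```

View pics/top2z.png

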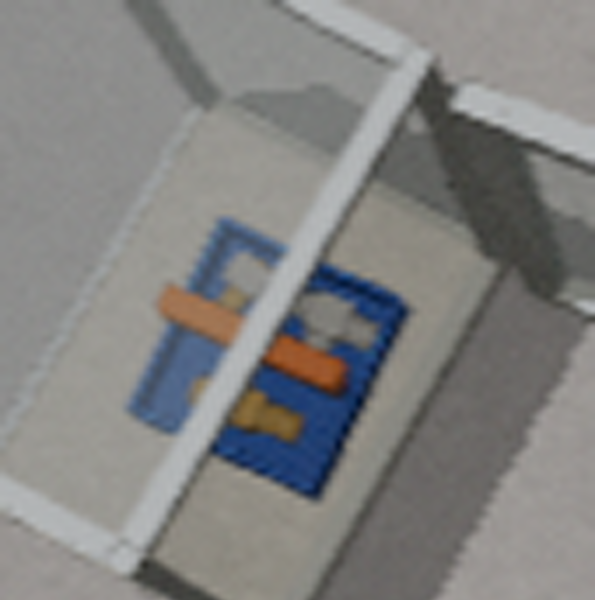

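```bash
python3 - <<'E'
from h import *
p=np.load("/tmp/cab.npy");M=cabT(p);Mi=np.linalg.inv(M)
c=load("top2")
g=lambda l,z:np.array([tf(Mi,onz(c,215+a/7-.5+.07,185+b/7-.5+.07,z))[0]*1000 for a,b in l])
o=g([(165,298),(340,374)],.089);print("bar",o.round(1),o.mean(0),np.degrees(np.arctan2(*(o[0]-o[1])[1::-1])),np.linalg.norm(o[0]-o[1]))
b=g([(222,217),(410,305),(318,497),(128,408)],.048);print("rim",b.round(1),b.mean(0))
b2=b[[0,3]]-b[[1,2]];print(np.degrees(np.arctan2(b2[:,1],b2[:,0])))
c=load("side0");g=lambda l,z:np.array([tf(Mi,onz(c,185+a/4.1-.4,150+b/4.1-.4,z))[0]*1000 for a,b in l])
print("side bar",g([(270,325),(325,386)],.089).round(1), "rim side front corners",g([(382,366),(298,447)],.048))
E
```

```text
bar [[ 28.5  -5.8  89. ]
 [-53.  -13.2  89. ]] [-12.26778013  -9.51187513  89.        ] 5.170985402146654 81.8615861766552
rim [[ 36.2 -52.5  48. ]
 [-55.8 -58.   48. ]
 [-63.2  34.3  48. ]
 [ 28.8  40.3  48. ]] [-13.51706774  -8.96878808  48.        ]
[3.44340236 3.73228414]
side bar [[ 16.3  -3.6  89. ]
 [-52.4  -6.3  89. ]] rim side front corners [[-53.26262353 -58.66155259  48.        ]
 [-65.7500282   35.69825402  48.        ]]
```

```bash
python3 -m inch '{"rotation":[[0,0,0],[0,0,0],[0,0,0],[0,0,0],[0,0,0],[0,0,0]],"linear":[[0.007,-0.027,0],[0.007,-0.027,0],[0.007,-0.027,0],[0.007,-0.027,0],[0.007,-0.027,0],[0.007,-0.027,0]],"jaw":[0.5,0.5,0.5,0.5,0.5,0.5]}' && python3 -m inch '{"rotation":[[0,0,8],[0,0,8],[0,0,8],[0,0,8],[0,0,8],[0,0,8],[0,0,8],[0,0,8],[0,0,8],[0,0,8],[0,0,8],[0,0,8]],"linear":[[0,0,0],[0,0,0],[0,0,0],[0,0,0],[0,0,0],[0,0,0],[0,0,0],[0,0,0],[0,0,0],[0,0,0],[0,0,0],[0,0,0]],"jaw":[0.5,0.5,0.5,0.5,1,1,1,1,1,1,1,1]}'; python3 -c "
from workcell import sense
print(sense()['qpos'])"
```

```text
time: 9.68
position: [0.4294, 0.0389, 0.4012]
orientation: [[0.39, 0.921, 0.0], [0.921, -0.39, 0.0], [0.0, -0.0, -1.0]]
contact_force: [1.0, 1.0, -0.1]
gripper_width: 0.0473
time: 11.18
position: [0.4302, 0.0384, 0.4012]
orientation: [[0.872, -0.489, -0.0], [-0.489, -0.872, 0.0], [-0.0, 0.0, -1.0]]
contact_force: [-0.5, 0.2, -0.1]
gripper_width: 0.0941
[-46.4109372   -6.43174544  33.99120349 101.68830933   3.61005247
  83.67503033 -42.24265491]
```

```bash
python3 -m inch '{"rotation":[[7.5,0,0],[7.5,0,0],[7.5,0,0],[7.5,0,0],[7.5,0,0],[7.5,0,0]],"linear":[[0,0,0],[0,0,0],[0,0,0],[0,0,0],[0,0,0],[0,0,0]],"jaw":[1,1,1,1,1,1]}'; python3 - <<'E'
from h import *
from workcell import sense
s=sense();print(s["qpos"])
p=np.load("/tmp/cab.npy");M=cabT(p);Rt=np.array(s["orientation"]);t=np.array(s["position"])
print("TCP cab",tf(np.linalg.inv(M),t),"\ntool axes in cab\n",(M[:3,:3].T@Rt).round(3))
for back in(.15,.0):
    d=np.array([np.sin(np.pi/4),0,-np.cos(np.pi/4)])
    g=np.array([-.031,.0015,.080])+d*(.019-back)
    w=tf(M,g)[0];print(back,"cab",g,"world",w,"tool delta",(Rt.T@(w-t)).round(4))
E
```

```text
time: 11.92
position: [0.4303, 0.0383, 0.4019]
orientation: [[0.874, -0.34, 0.346], [-0.485, -0.615, 0.621], [0.001, -0.711, -0.703]]
contact_force: [-0.3, 0.9, 0.2]
gripper_width: 0.0932
[-37.27552459 -21.4608399   47.26335207 119.67080293 -30.54936651
  62.24427077  -7.44838662]
TCP cab [[-2.49675962e-01 -9.75412551e-05  4.01885084e-01]] 
tool axes in cab
 [[ 0.013 -0.703  0.711]
 [-1.    -0.01   0.008]
 [ 0.001 -0.711 -0.703]]
0.15 cab [-0.12363099  0.0015      0.17263099] world [0.4914352  0.14854552 0.17263099] tool delta [-2.000e-04  7.440e-02  2.508e-01]
0.0 cab [-0.01756497  0.0015      0.06656497] world [0.54408862 0.2406195  0.06656497] tool delta [0.001  0.0752 0.4008]
```

```bash
python3 -m inch '{"rotation":[[0,0,0],[0,0,0],[0,0,0],[0,0,0],[0,0,0],[0,0,0],[0,0,0],[0,0,0],[0,0,0],[0,0,0]],"linear":[[0,0.0074,0.025],[0,0.0074,0.025],[0,0.0074,0.025],[0,0.0074,0.025],[0,0.0074,0.025],[0,0.0074,0.025],[0,0.0074,0.025],[0,0.0074,0.025],[0,0.0074,0.025],[0,0.0074,0.025]],"jaw":[1,1,1,1,1,1,1,1,1,1]}'; cat > st.py <<'E'
from h import *
from workcell import sense,cams
import sys
s=sense();print(np.round(s["qpos"],1),s["time"])
p=np.load("/tmp/cab.npy");M=cabT(p);Rt=np.array(s["orientation"]);t=np.array(s["position"])
print("TCP cab",tf(np.linalg.inv(M),t).round(4),"\ntool axes in cab\n",(M[:3,:3].T@Rt).round(3))
w=tf(M,np.array([-.031,.0015,.080])+np.array([.7071,0,-.7071])*.019)[0];print("to grasp, tool delta",(Rt.T@(w-t)).round(4),"F",s["contact_force"],s["gripper_width"])
if len(sys.argv)>1:
  for n in("side","top"):
    c=cams.capture(n);cv2.imwrite(f"pics/{n}{sys.argv[1]}.png",c["image"][:,:,::-1]);np.savez(f"/tmp/{n}{sys.argv[1]}.npz",**c)
E
python3 st.py 3
```

```text
time: 13.18
position: [0.4802, 0.1265, 0.2055]
orientation: [[0.875, -0.348, 0.335], [-0.483, -0.629, 0.609], [-0.001, -0.695, -0.719]]
contact_force: [1.0, 0.1, -0.1]
gripper_width: 0.0942
[-25.6   6.6  34.9 131.6 -67.7  49.2  29.6] 13.175
TCP cab [[-0.1484  0.0003  0.2055]] 
tool axes in cab
 [[ 0.015 -0.718  0.695]
 [-1.    -0.01   0.011]
 [-0.001 -0.695 -0.719]]
to grasp, tool delta [0.0009 0.0026 0.1908] F [ 0.97190657  0.09415552 -0.08642203] 0.09421499012991504
```

View pics/side3.png

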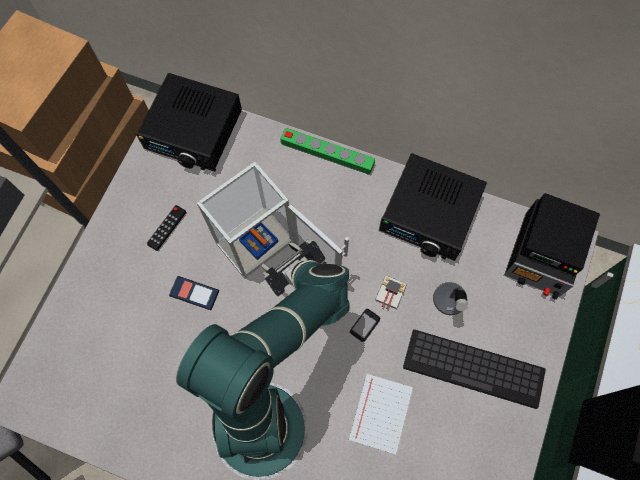

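View pics/top3.png

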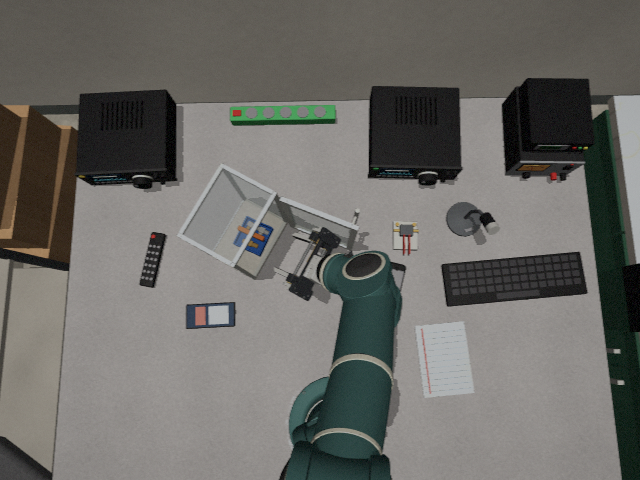

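```bash
python3 -m inch '{"rotation":[[0,0,0],[0,0,0],[0,0,0],[0,0,0]],"linear":[[0,0,0.01],[0,0,0.01],[0,0,0.01],[0,0,0.01]],"jaw":[1,1,1,1]}'; python3 st.py
```

```text
time: 13.78
position: [0.4908, 0.1441, 0.1827]
orientation: [[0.875, -0.349, 0.335], [-0.484, -0.631, 0.607], [-0.001, -0.693, -0.721]]
contact_force: [0.1, -0.7, -1.2]
gripper_width: 0.0938
[ 12.    9.6  -8.4 130.6 -68.   41.1  29.3] 13.775
TCP cab [[-1.278e-01 -1.000e-04  1.827e-01]] 
tool axes in cab
 [[ 0.015 -0.721  0.693]
 [-1.    -0.01   0.011]
 [-0.001 -0.693 -0.721]]
to grasp, tool delta [1.000e-04 1.000e-03 1.601e-01] F [ 0.074579   -0.69284506 -1.17014529] 0.0937584480569228
```

```bash
cat > fk.py <<'E'
from h import *
from scipy.optimize import least_squares
from itertools import product
def E(ax,a): return R.from_euler(ax,a,degrees=True).as_matrix()
def fk(q,par,sg,full=False):
    # par: per-link offset (3 each) for 8 segs, base yaw, tool yaw
    o=par[:24].reshape(8,3); Rm=E('z',par[24]); p=np.zeros(3)+o[0]; pts=[p]
    for i,ax in enumerate('zyzyzyz'):
        Rm=Rm@E(ax,sg[i]*q[i]); 
        if i==6: Rm=Rm@E('z',par[25])
        p=p+Rm@o[i+1]; pts.append(p)
    return (p,Rm,pts) if full else (p,Rm)
E
cat > fit.py <<'E'
from fk import *
from workcell import sense
D=[([-72.3937,23.9472,-.5917,92.4861,.2695,63.638,-3.0355],[.2135,.587,.2048],[[.3417,.9398,-.0003],[.9398,-.3417,-.0012],[-.0012,.0001,-1]]),
([-63.08221776,-4.11740728,35.12162686,100.45519999,2.37632563,82.93133615,-53.31015686],[0.41454786,0.1681866,0.39735802],[[0.906,-0.422,0],[-0.422,-0.906,0],[0,0,-1]]),
([-60.37795333,-4.01242697,38.97368281,113.44176012,2.73991419,69.52290288,-31.2974474],[.4096,.1153,.2923],[[0.988,-0.154,0.003],[-0.154,-0.988,0],[0.003,-0.001,-1]]),
([-57.35124157,-3.59485128,46.85216963,112.82700631,2.74676009,69.53305801,3.64459156],[.4304,.0382,.2922],[[0.965,0.261,0.002],[0.261,-0.965,0.001],[0.002,-0.001,-1.0]]),
([-50.98612119,5.4111254,54.04899788,107.30393149,-4.79117697,69.41054793,43.85482193],[.4801,-.0231,.2922],[[0.775,0.633,0.003],[0.633,-0.775,0.002],[0.003,0.001,-1.0]]),
([-35.6369769,18.60331096,49.34519689,95.8649645,-14.81983357,72.26114277,84.0032725],[.5644,-.0624,.2922],[[0.387,0.922,0.002],[0.922,-0.387,0.001],[0.002,0.001,-1.0]]),
([-36.89120857,14.99486755,50.99586256,85.46576785,-11.65911372,85.03604458,81.14841909],[.56297559,-.06349497,.40293118],[[0.391,0.921,0.001],[0.921,-0.391,0],[0,0.001,-1.0]]),
([-46.4109372,-6.43174544,33.99120349,101.68830933,3.61005247,83.67503033,-42.24265491],[.4302,.0384,.4012],[[0.872,-0.489,0],[-0.489,-0.872,0],[0,0,-1.0]]),
([-37.27552459,-21.4608399,47.26335207,119.67080293,-30.54936651,62.24427077,-7.44838662],[.4303,.0383,.4019],[[0.874,-0.34,0.346],[-0.485,-0.615,0.621],[0.001,-0.711,-0.703]]),
([-25.6,6.6,34.9,131.6,-67.7,49.2,29.6],[.4802,.1265,.2055],[[0.875,-0.348,0.335],[-0.483,-0.629,0.609],[-0.001,-0.695,-0.719]])]
s=sense();D.append((s["qpos"],s["position"],s["orientation"]))
best=None
for s1,s2,s3,s4,s5,s6,s7 in product([-1],[1],[1,-1],[1,-1],[1,-1],[1,-1],[1,-1]):
    sg=(s1,s2,s3,s4,s5,s6,s7)
    def res(x,D=D):
        r=[]
        for q,p,Rm in D:
            a,b=fk(q,x,sg); r+=[(a-p)*10,((b-np.array(Rm))).ravel()*3]
        return np.r_[np.concatenate(r),x[:24]*.001]
    x0=np.zeros(26);x0[[2,5+3,5+9,5+18]]=[.3,.3,.3,.2] if False else [.3,.3,.3,.2]
    f=least_squares(res,x0)
    for ty in(0,180):
        x1=x0.copy();x1[25]=ty;g=least_squares(res,x1)
        if best is None or g.cost<best[0]: best=(g.cost,sg,g.x); print(g.cost,sg)
np.savez("/tmp/fk.npz",x=best[2],sg=best[1])
x=best[2];print(x[:24].reshape(8,3).round(4),x[24:])
for q,p,Rm in D:
    a,b=fk(q,x,best[1]);print(((a-p)*1000).round(1),np.degrees(R.from_matrix(b.T@np.array(Rm)).magnitude()).round(2))
E
python3 fit.py
```

```text
Still running in the background as job /tmp/bash_jobs.1000/b53ff4f6810e (pid 1028). You'll get a notice when it ends.
```

```bash
kill -- -$(cat /tmp/bash_jobs.1000/b53ff4f6810e/pid); cat /tmp/bash_jobs.1000/b53ff4f6810e/stdout; export OMP_NUM_THREADS=1 OPENBLAS_NUM_THREADS=1
python3 - <<'E'
t=open("fit.py").read()
i=t.index("best=None")
t=t[:i]+'''
import sys
qs=np.array([d[0] for d in D]);ps=np.array([d[1] for d in D]);Rs=np.array([d[2] for d in D])
best=(9e9,)
for sr in product([1,-1],repeat=6):
    sg=np.array((-1,)+sr)
    def orr(ty,by): 
        return np.array([ (R.from_euler('z',by,degrees=True)*R.from_euler('ZYZYZYZ'[:3],(sg*q)[:3],degrees=True)*R.from_euler('YZY',(sg*q)[3:6],degrees=True)*R.from_euler('z',sg[6]*q[6]+ty,degrees=True)).as_matrix() for q in qs])
    for ty in(0,180):
        f=least_squares(lambda x:(orr(*x)-Rs).ravel(),[ty,0],max_nfev=15)
        if f.cost<best[0]: best=(f.cost,sg,f.x);print(best)
sg=best[1];ty,by=best[2]
# positions linear in offsets
A=[];
for q in qs:
    Rm=E('z',by);B=[np.eye(3)]
    for i,ax in enumerate('zyzyzyz'):
        Rm=Rm@E(ax,sg[i]*q[i])
        if i==6: Rm=Rm@E('z',ty)
        B.append(Rm)
    A.append(np.hstack(B))
A=np.vstack(A);
lam=1e-3
x=np.linalg.lstsq(np.vstack([A,lam*np.eye(24)]),np.r_[ps.ravel(),np.zeros(24)],rcond=None)[0]
print(x.reshape(8,3).round(4));print(((A@x-ps.ravel())*1000).reshape(-1,3).round(1))
np.savez("/tmp/fk.npz",x=np.r_[x,by,ty],sg=sg)
'''
open("fit2.py","w").write(t)
E
timeout 200 python3 fit2.py
```

```text
(np.float64(15.67164666528554), array([-1,  1,  1,  1,  1,  1,  1]), array([-2.38555515, 87.44086889]))
(np.float64(15.66010816028947), array([-1,  1,  1,  1,  1,  1,  1]), array([355.35967017,  90.7221237 ]))
(np.float64(4.836064845625595), array([-1,  1,  1,  1,  1,  1, -1]), array([ 16.51092303, 105.42069988]))
(np.float64(4.836064836899559), array([-1,  1,  1,  1,  1,  1, -1]), array([376.51445863, 105.42434272]))
(np.float64(4.416057035659225e-06), array([-1,  1, -1,  1, -1,  1, -1]), array([1.80008469e+02, 9.33462638e-03]))
[[ 0.000e+00 -2.000e-04  1.445e-01]
 [-0.000e+00 -7.200e-03  1.445e-01]
 [ 3.000e-04 -7.200e-03  2.510e-01]
 [-3.000e-04 -7.900e-03  2.510e-01]
 [-2.000e-04 -7.900e-03  2.349e-01]
 [ 2.000e-04 -3.000e-04  2.349e-01]
 [-2.000e-04 -3.000e-04  1.669e-01]
 [-1.000e-04 -1.000e-04  1.669e-01]]
[[-0.   0.   0. ]
 [ 0.   0.   0. ]
 [ 0.  -0.   0. ]
 [ 0.  -0.  -0. ]
 [-0.1  0.   0. ]
 [ 0.  -0.  -0. ]
 [ 0.   0.  -0. ]
 [ 0.  -0.   0. ]
 [-0.1  0.1 -0. ]
 [ 0.1 -0.1  0.1]
 [-0.   0.  -0.1]]
```

```bash
export OMP_NUM_THREADS=1 OPENBLAS_NUM_THREADS=1; cat > ik.py <<'E'
from fk import *
z=np.load("/tmp/fk.npz");X=z["x"];SG=z["sg"]
LO=np.array([-161.28,-22.2,-73.04,3.21,-68.34,10.77,-161.83]);HI=np.array([161.28,115.67,71.86,147.25,248.33,114.83,161.83])
M=cabT(np.load("/tmp/cab.npy"))
def tgt(g,t,yaw=0,flip=1):  # grasp pt in cab frame; tilt from vertical deg; yaw deg
    t=np.radians(t);Z=np.array([np.sin(t),0,-np.cos(t)]);Xa=np.array([0,-1.*flip,0]);Rm=np.stack([Xa,np.cross(Z,Xa),Z],1)
    Rm=M[:3,:3]@E('z',yaw)@Rm; return tf(M,g)[0]+Rm[:,2]*.019,Rm
def ik(p,Rm,q0,reg=1e-3):
    def f(q):
        a,b=fk(q,X,SG); return np.r_[(a-p)*20,(b-Rm).ravel()*3,(q-q0)*reg*.1]
    r=least_squares(f,np.clip(q0,LO+1.5,HI-1.5),bounds=(LO+1,HI-1),max_nfev=60)
    a,b=fk(r.x,X,SG);return r.x,np.linalg.norm(a-p)*1000,np.degrees(R.from_matrix(b.T@Rm).magnitude())
E
cat > a.py <<'E'
from ik import *
rng=np.random.default_rng(0)
q=np.array([12,9.6,-8.4,130.6,-68,41.1,29.3])
for t in(30,38,45,55):
  for yaw in(0,-10):
   for flip in (1,-1):
    p,Rm=tgt([-.031,.0015,.08],t,yaw,flip);out=[]
    for k in range(14):
        q0=q if k==0 else np.array([rng.uniform(-60,90),rng.uniform(-10,80),rng.uniform(-70,70),rng.uniform(60,140),rng.uniform(-60,240),rng.uniform(20,110),rng.uniform(-150,150)])
        x,e,o=ik(p,Rm,q0)
        if e<1 and o<.5: out.append(x.round(0))
    print(t,yaw,flip,len(out));[print("   ",x) for x in out[:6]]
E
time timeout 500 python3 a.py
```

```text
30 0 1 10
    [-11.  25.  -4. 122. -60.  22.   9.]
    [ 15.  29. -36. 121. -19.  14. -26.]
    [  0.  26. -18. 121. -48.  18.  -1.]
    [ 12.  28. -32. 121. -26.  14. -19.]
    [ 27.  35. -51. 121.  21.  15. -63.]
    [ 25.  34. -49. 121.  14.  14. -57.]
30 0 -1 6
    [ 23.  32. -46. 121.   6.  14. 131.]
    [ 40.  50. -72. 120.  64.  28.  82.]
    [ 40.  50. -72. 120.  64.  28.  82.]
    [ 27.  35. -52. 121.  23.  15. 116.]
    [ 21.  32. -44. 121.  -0.  13. 136.]
    [ 30.  37. -55. 121.  31.  16. 108.]
30 -10 1 8
    [-14.  23.  -4. 124. -66.  15.   4.]
    [ -4.  24. -16. 124. -53.  12.  -7.]
    [-10.  24.  -9. 124. -61.  14.   1.]
    [-16.  23.  -2. 124. -67.  16.   6.]
    [-16.  23.  -2. 124. -67.  16.   6.]
    [ -4.  24. -16. 124. -53.  12.  -7.]
30 -10 -1 8
    [ 25.  33. -51. 123.  46.  12.  81.]
    [ 38.  48. -72. 123.  77.  29.  58.]
    [ 38.  48. -72. 123.  77.  29.  58.]
    [ 25.  33. -51. 123.  46.  12.  81.]
    [ 25.  33. -51. 123.  46.  12.  81.]
    [ 38.  48. -72. 123.  77.  29.  58.]
38 0 1 6
    [ 19.  31. -36. 124. -67.  12.  25.]
    [ 40.  46. -65. 124
[... 2023 characters left out ...]
60.  63. 132. 237.  91.  51.]
55 0 -1 3
    [  24.   37.  -33.  129.  247.   30. -100.]
    [ 43.  50. -57. 129. 232.  12. -75.]
    [ 43.  50. -57. 129. 232.  12. -75.]
55 -10 1 6
    [ 21.  36. -35. 134. 220.  31.  97.]
    [-65.  69.  71. 136. 225.  94.  38.]
    [-65.  69.  71. 136. 225.  94.  38.]
    [ 46.  56. -66. 133. 171.  20. 161.]
    [  2.  32. -12. 135. 227.  40.  83.]
    [-42.  39.  38. 136. 232.  63.  62.]
55 -10 -1 5
    [ 50.  64. -72. 133. 152.  23.   5.]
    [ 46.  56. -65. 133. 172.  20. -20.]
    [  -5.   31.   -5.  135.  228.   43. -101.]
    [ -36.   36.   30.  136.  231.   59. -115.]
    [ 32.  41. -46. 134. 211.  26. -69.]
real	0m26.564s
user	0m25.657s
sys	0m0.175s
```

```bash
export OMP_NUM_THREADS=1 OPENBLAS_NUM_THREADS=1; cat > b.py <<'E'
from ik import *
from workcell import sense
for t in (30,33):
    q=np.array(sense()["qpos"]);s=sense();p=np.array(s["position"]);Rm=np.array(s["orientation"])
    way=[([-.135,.0015,.26],t),([-.103,.0015,.20],t),([-.068,.0015,.14],t),([-.033,.0015,.08],t),([-.033,.0015,.13],t),([-.10,.0015,.14],t),([-.15,.0015,.16],t),([-.2,.0015,.18],t),([-.25,.0015,.2],t),([-.27,.0015,.24],t)]
    for g,tt in way:
        p,Rm=tgt(g,tt); q,e,o=ik(p,Rm,q,3e-2)
        pts=fk(q,X,SG,True)[2]; el=tf(np.linalg.inv(M),pts[3])[0]
        print(t,g,q.round(1),round(e,2),round(o,2),"elbow w",pts[3].round(2),pts[4].round(2),"wrist",pts[5].round(2))
E
python3 b.py
```

```text
30 [-0.135, 0.0015, 0.26] [  6.1   1.9 -10.7 121.5 -35.9  44.4 -10.9] 0.24 0.25 elbow w [ 0.02 -0.02  0.79] [ 0.21 -0.02  0.66] wrist [0.41 0.   0.53]
30 [-0.103, 0.0015, 0.2] [  3.8   8.8 -12.9 123.  -38.6  35.2  -8.9] 0.06 0.03 elbow w [ 0.08 -0.03  0.78] [ 0.25 -0.    0.63] wrist [0.42 0.03 0.47]
30 [-0.068, 0.0015, 0.14] [  2.2  16.9 -15.8 123.  -42.4  26.1  -5.8] 0.07 0.04 elbow w [ 0.15 -0.03  0.77] [0.3  0.01 0.59] wrist [0.44 0.06 0.41]
30 [-0.033, 0.0015, 0.08] [  1.9  25.8 -19.9 121.6 -45.7  17.5  -2.3] 0.08 0.06 elbow w [ 0.22 -0.03  0.74] [0.34 0.03 0.55] wrist [0.46 0.09 0.35]
30 [-0.033, 0.0015, 0.13] [ -1.   20.  -16.2 120.5 -41.1  23.7  -9.3] 0.08 0.07 elbow w [ 0.17 -0.02  0.76] [0.32 0.03 0.58] wrist [0.46 0.09 0.4 ]
30 [-0.1, 0.0015, 0.14] [  5.9  15.2 -16.2 125.4 -44.2  27.4  -1.2] 0.07 0.07 elbow w [ 0.13 -0.04  0.77] [ 0.28 -0.01  0.59] wrist [0.43 0.03 0.41]
30 [-0.15, 0.0015, 0.16] [ 10.3  10.5 -14.2 127.9 -44.4  32.7   2.9] 0.04 0.03 elbow w [ 0.09 -0.04  0.78] [ 0.24 -0.03  0.61] wrist [ 0.4  -0.01  0.43]
30 [-0.2, 0.0015, 0.18] [ 14.4   6.  -11.3 129.6 -43.
[... 1209 characters left out ...]
.1   7.9] 0.06 0.06 elbow w [ 0.13 -0.04  0.77] [ 0.28 -0.01  0.59] wrist [0.42 0.02 0.4 ]
33 [-0.15, 0.0015, 0.16] [ 12.6  10.8 -14.8 129.1 -51.1  32.8  10.8] 0.04 0.02 elbow w [ 0.09 -0.04  0.78] [ 0.24 -0.04  0.6 ] wrist [ 0.39 -0.02  0.42]
33 [-0.2, 0.0015, 0.18] [ 16.6   6.4 -11.7 130.6 -49.   39.   13.3] 0.04 0.01 elbow w [ 0.05 -0.04  0.79] [ 0.21 -0.06  0.62] wrist [ 0.37 -0.07  0.44]
33 [-0.25, 0.0015, 0.2] [ 20.7   2.7  -8.  131.3 -46.1  45.6  16. ] 0.04 0.01 elbow w [ 0.02 -0.03  0.79] [ 0.18 -0.07  0.63] wrist [ 0.34 -0.11  0.46]
33 [-0.27, 0.0015, 0.24] [ 22.5  -1.7  -6.4 129.3 -42.3  52.2  12.9] 0.05 0.02 elbow w [-0.02 -0.02  0.79] [ 0.16 -0.08  0.65] wrist [ 0.33 -0.13  0.5 ]
```

```bash
python3 -m inch '{"rotation":[[-3,0,0],[-4,0,0],[-4,0,0],[0,0,0]],"linear":[[0,0,0],[0,0,0],[0,0,0],[0,0,0]],"jaw":[1,1,1,1]}'; cat > st.py <<'E'
from ik import *
from workcell import sense,cams
import sys
s=sense();print(np.round(s["qpos"],1),s["time"])
Rt=np.array(s["orientation"]);t=np.array(s["position"]);A=M[:3,:3].T@Rt
print("TCP cab",tf(np.linalg.inv(M),t).round(4)[0],"\ntool axes in cab\n",A.round(3),"tilt",np.degrees(np.arccos(-A[2,2])))
for g in ([-.103,.0015,.19],[-.033,.0015,.08]):
    w=tf(M,g)[0]+Rt[:,2]*.019;print("to",g,"tool delta",(Rt.T@(w-t)).round(4))
print("F",s["contact_force"],s["gripper_width"])
if len(sys.argv)>1:
  for n in("side","top"):
    c=cams.capture(n);cv2.imwrite(f"pics/{n}{sys.argv[1]}.png",c["image"][:,:,::-1]);np.savez(f"/tmp/{n}{sys.argv[1]}.npz",**c)
E
python3 st.py
```

```text
time: 14.28
position: [0.491, 0.1449, 0.1834]
orientation: [[0.876, -0.404, 0.262], [-0.482, -0.735, 0.476], [0.0, -0.544, -0.839]]
contact_force: [-0.7, -0.6, -0.3]
gripper_width: 0.094
[  4.7   7.3  -7.5 126.2 -47.   37.9   4.4] 14.275
TCP cab [-1.270e-01  1.000e-04  1.834e-01] 
tool axes in cab
 [[ 0.017 -0.839  0.544]
 [-1.    -0.014  0.009]
 [ 0.    -0.544 -0.839]] tilt 32.94556145410019
to [-0.103, 0.0015, 0.19] tool delta [-0.001  -0.0237  0.0265]
to [-0.033, 0.0015, 0.08] tool delta [ 1.000e-04 -2.260e-02  1.569e-01]
F [-0.74242807 -0.57279765 -0.25999409] 0.09396459349904682
```

```bash
python3 -m inch '{"rotation":[[0,0,0],[0,0,0],[0,0,0],[0,0,0],[0,0,0],[0,0,0],[0,0,0]],"linear":[[0,-0.011,0.013],[0,-0.0115,0.013],[0,0,0.02],[0,0,0.02],[0,0,0.02],[0,0,0.02],[0,0,0]],"jaw":[1,1,1,1,1,1,1]}'; python3 st.py 4; python3 - <<'E'
from h import *
c=load("side4");cv2.imwrite("pics/side4z.png",cv2.resize(c["image"][155:305,190:350,::-1],None,fx=4,fy=4,interpolation=cv2.INTER_CUBIC))
c=load("top4");cv2.imwrite("pics/top4z.png",cv2.resize(c["image"][160:310,180:340,::-1],None,fx=4,fy=4,interpolation=cv2.INTER_CUBIC))
E
```

```text
time: 15.15
position: [0.527, 0.2121, 0.1043]
orientation: [[0.876, -0.407, 0.259], [-0.483, -0.735, 0.477], [-0.004, -0.543, -0.84]]
contact_force: [-1.3, -0.4, 0.3]
gripper_width: 0.0941
[  1.2  19.7 -13.7 124.1 -55.4  24.9   8.9] 15.15
TCP cab [-0.0508  0.0021  0.1043] 
tool axes in cab
 [[ 0.016 -0.84   0.542]
 [-1.    -0.011  0.012]
 [-0.004 -0.543 -0.84 ]] tilt 32.862051513366474
to [-0.103, 0.0015, 0.19] tool delta [-0.0005 -0.0027 -0.0812]
to [-0.033, 0.0015, 0.08] tool delta [ 0.001  -0.0018  0.0491]
F [-1.30990026 -0.43414695  0.31071254] 0.09409090503247458
```

View pics/side4z.png

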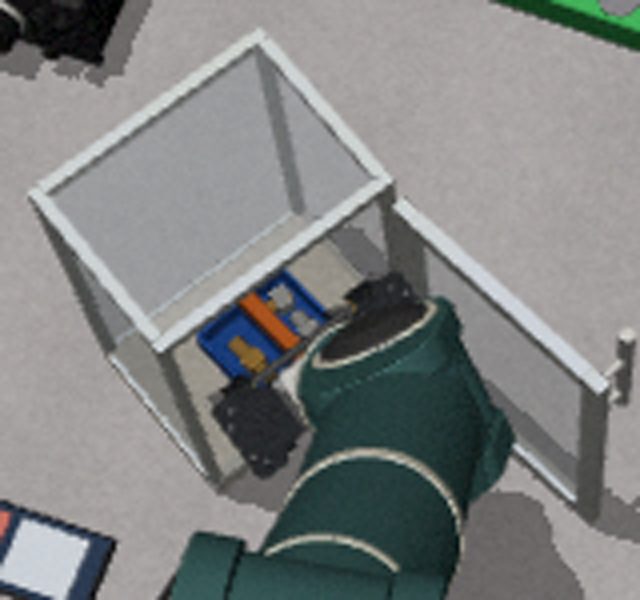

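View pics/top4z.png

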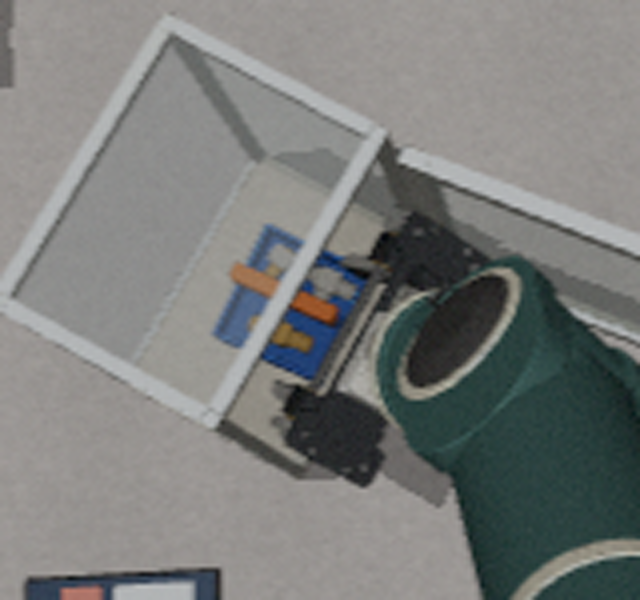

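```bash
python3 -m inch '{"rotation":[[0,0,0],[0,0,0],[0,0,0]],"linear":[[0.001,-0.001,0.0125],[0,-0.001,0.0125],[0,0,0]],"jaw":[1,1,1]}'; python3 st.py 5;python3 - <<'E'
from h import *
c=load("side5");cv2.imwrite("pics/side5z.png",cv2.resize(c["image"][155:305,190:350,::-1],None,fx=4,fy=4,interpolation=cv2.INTER_CUBIC))
c=load("top5");cv2.imwrite("pics/top5z.png",cv2.resize(c["image"][160:310,180:340,::-1],None,fx=4,fy=4,interpolation=cv2.INTER_CUBIC))
E
```

```text
time: 15.62
position: [0.5356, 0.2246, 0.0852]
orientation: [[0.876, -0.407, 0.26], [-0.483, -0.735, 0.477], [-0.002, -0.543, -0.84]]
contact_force: [0.1, 0.7, -0.1]
gripper_width: 0.0939
[  1.   22.8 -15.3 123.3 -57.7  22.   11.1] 15.625
TCP cab [-0.0356  0.0009  0.0852] 
tool axes in cab
 [[ 0.015 -0.84   0.543]
 [-1.    -0.012  0.01 ]
 [-0.002 -0.543 -0.84 ]] tilt 32.8960721865672
to [-0.103, 0.0015, 0.19] tool delta [-0.0019 -0.0004 -0.1056]
to [-0.033, 0.0015, 0.08] tool delta [-0.0005  0.0006  0.0248]
F [ 0.08432458  0.73414267 -0.05775482] 0.09391854978131986
```

View pics/top5z.png

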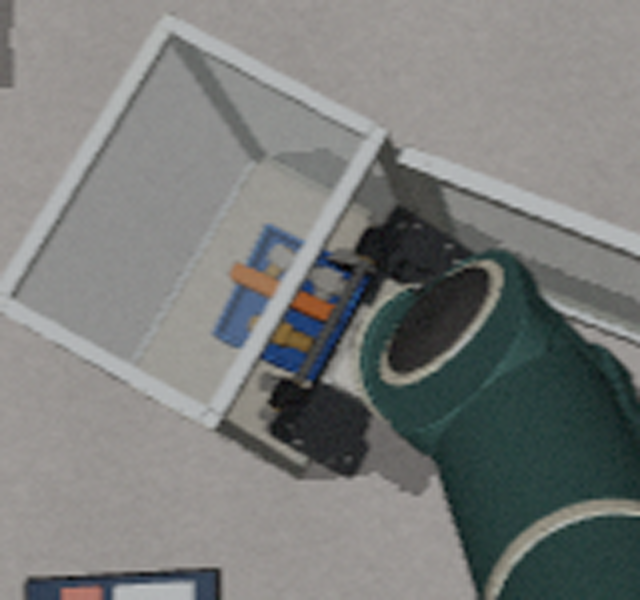

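View pics/side5z.png

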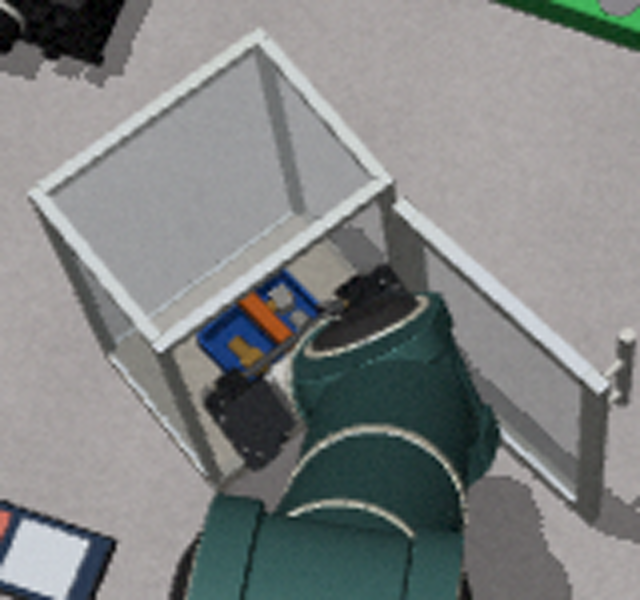

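Clear of the jambs on both sides in both views. On to the grasp.

```bash
python3 -m inch '{"rotation":[[0,0,0],[0,0,0],[0,0,0],[0,0,0]],"linear":[[0,0,0.008],[0,0,0.008],[0,0,0.008],[0,0,0]],"jaw":[1,1,1,1]}'; python3 st.py 6;python3 - <<'E'
from h import *
c=load("top6");cv2.imwrite("pics/top6z.png",cv2.resize(c["image"][160:310,180:340,::-1],None,fx=4,fy=4,interpolation=cv2.INTER_CUBIC))
E
```

```text
time: 16.23
position: [0.542, 0.2357, 0.0653]
orientation: [[0.875, -0.407, 0.261], [-0.483, -0.735, 0.476], [-0.002, -0.543, -0.84]]
contact_force: [-0.3, 0.6, 0.2]
gripper_width: 0.0939
[  1.4  25.9 -17.3 122.6 -60.2  19.2  13.7] 16.225
TCP cab [-0.0228  0.0009  0.0653] 
tool axes in cab
 [[ 0.015 -0.84   0.543]
 [-1.    -0.012  0.01 ]
 [-0.002 -0.543 -0.84 ]] tilt 32.89926166188186
to [-0.103, 0.0015, 0.19] tool delta [-0.0021 -0.0005 -0.1293]
to [-0.033, 0.0015, 0.08] tool delta [-0.0008  0.0005  0.0011]
F [-0.25610976  0.5862829   0.18113223] 0.09392365902741882
```

View pics/top6z.png

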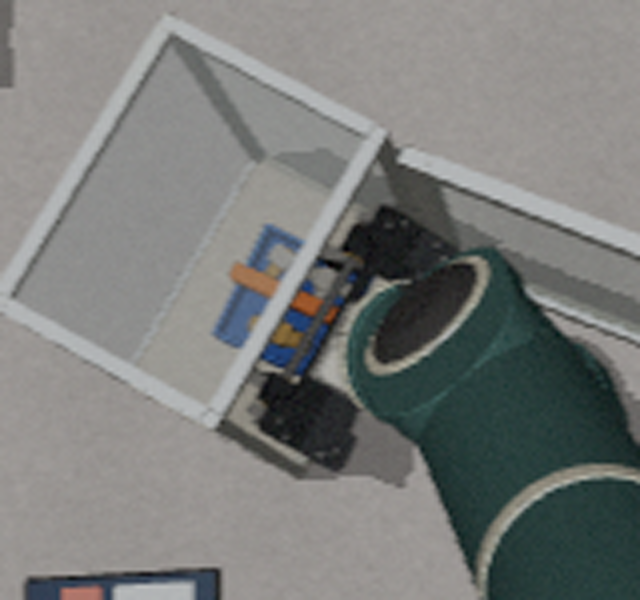

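```bash
python3 -m inch '{"rotation":[[0,0,0],[0,0,0],[0,0,0],[0,0,0],[0,0,0],[0,0,0]],"linear":[[0,0,0],[0,0,0],[0,0,0],[0,0,0],[0,0,0],[0,0,0]],"jaw":[0.6,0.45,0.35,0.25,0.15,0]}' 15;  python3 -m inch '{"rotation":[[0,0,0],[0,0,0],[0,0,0],[0,0,0]],"linear":[[0,0,0],[0,0,0],[0,0,0],[0,0,0]],"jaw":[0,0,0,0]}' 45; python3 st.py 7;python3 - <<'E'
from h import *
c=load("top7");cv2.imwrite("pics/top7z.png",cv2.resize(c["image"][160:310,180:340,::-1],None,fx=4,fy=4,interpolation=cv2.INTER_CUBIC))
E
```

```text
time: 17.08
position: [0.5424, 0.2354, 0.066]
orientation: [[0.875, -0.406, 0.262], [-0.484, -0.734, 0.476], [-0.001, -0.543, -0.839]]
contact_force: [0.8, -1.4, -0.1]
gripper_width: 0.0371
time: 17.58
position: [0.5423, 0.2354, 0.066]
orientation: [[0.875, -0.406, 0.262], [-0.484, -0.734, 0.476], [-0.001, -0.543, -0.839]]
contact_force: [1.7, -2.2, 1.4]
gripper_width: 0.0141
[  1.4  25.8 -17.3 122.6 -60.1  19.2  13.7] 17.575
TCP cab [-0.023   0.0004  0.066 ] 
tool axes in cab
 [[ 0.015 -0.839  0.543]
 [-1.    -0.012  0.009]
 [-0.001 -0.543 -0.839]] tilt 32.92023940004717
to [-0.103, 0.0015, 0.19] tool delta [-0.0024 -0.0002 -0.1286]
to [-0.033, 0.0015, 0.08] tool delta [-0.0012  0.0008  0.0018]
F [ 1.66045566 -2.22367553  1.36266515] 0.014122372309908954
```

View pics/top7z.png

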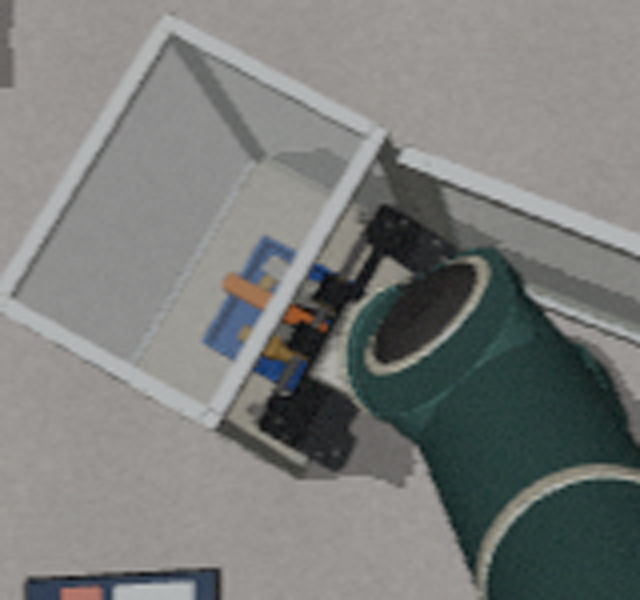

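```bash
python3 -m inch '{"rotation":[[0,0,0],[0,0,0],[0,0,0],[0,0,0],[0,0,0],[0,0,0],[0,0,0],[0,0,0],[0,0,0],[0,0,0]],"linear":[[0,0,0],[0,0,0],[0,-0.0015,-0.0025],[0,-0.003,-0.0045],[0,-0.004,-0.006],[0,-0.004,-0.006],[0,-0.004,-0.006],[0,-0.004,-0.006],[0,-0.003,-0.0045],[0,-0.0015,-0.0025]],"jaw":[0,0,0,0,0,0,0,0,0,0]}' 60; python3 st.py 8;python3 - <<'E'
from h import *
for n in("top","side"):
    c=load(n+"8");o=(180,160) if n=="top" else (190,155)
    cv2.imwrite(f"pics/{n}8z.png",cv2.resize(c["image"][o[1]:o[1]+150,o[0]:o[0]+160,::-1],None,fx=4,fy=4,interpolation=cv2.INTER_CUBIC))
E
```

```text
time: 18.92
position: [0.5425, 0.2358, 0.1118]
orientation: [[0.875, -0.406, 0.262], [-0.483, -0.735, 0.476], [-0.001, -0.544, -0.839]]
contact_force: [0.1, 0.9, -3.4]
gripper_width: 0.0139
[ -2.8  20.3 -12.2 121.6 -53.3  24.6   4.3] 18.925
TCP cab [-0.0226  0.0005  0.1118] 
tool axes in cab
 [[ 0.015 -0.839  0.543]
 [-1.    -0.012  0.009]
 [-0.001 -0.544 -0.839]] tilt 32.925568410322875
to [-0.103, 0.0015, 0.19] tool delta [-0.0023  0.025  -0.0903]
to [-0.033, 0.0015, 0.08] tool delta [-0.0011  0.026   0.04  ]
F [ 0.08907975  0.85803631 -3.37418481] 0.013937673798737648
```

View pics/top8z.png

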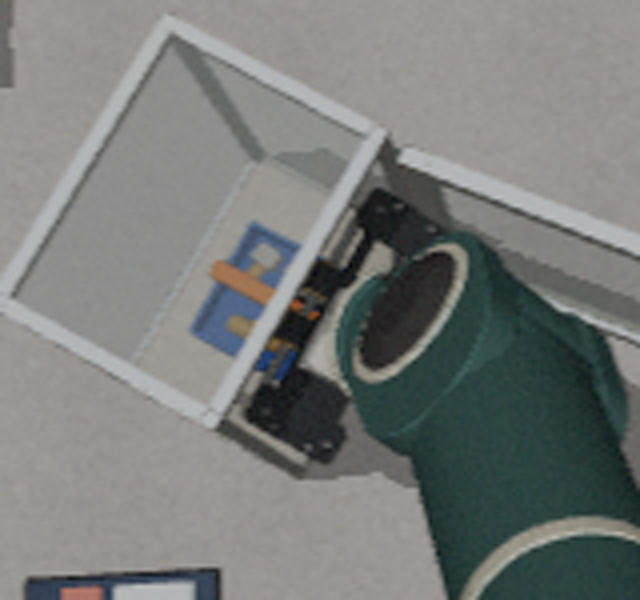

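View pics/side8z.png

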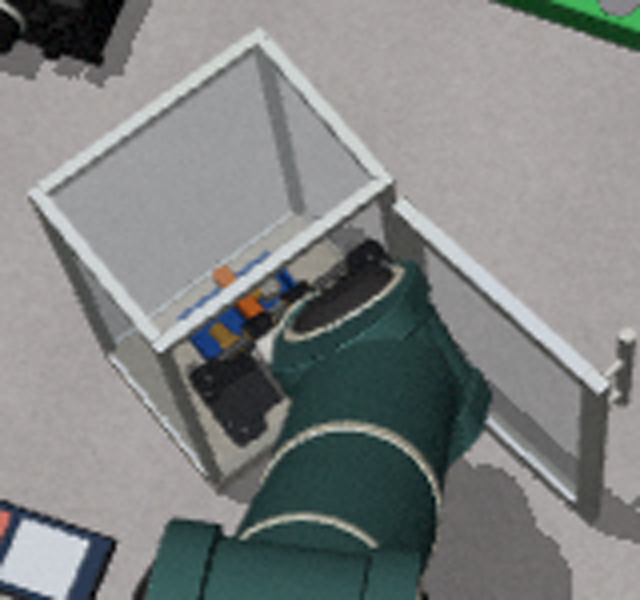

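```bash
cat > lev.py <<'E'
from ik import *
import sys
k=sys.argv[1];Mi=np.linalg.inv(M)
for n in("top","side"):
    c=load(n+k);hsv=cv2.cvtColor(c["image"],cv2.COLOR_RGB2HSV);P=tf(Mi,cloud(c).reshape(-1,3)).reshape(480,640,3)*1000
    roi=(P[...,0]>-420)&(P[...,0]<70)&(abs(P[...,1])<90)&(P[...,2]>20)&(P[...,2]<320)&(c["depth"]>0)
    for nm,lo,hi in(("orange",(3,140,110),(14,255,255)),("blue",(100,110,40),(125,255,255))):
        m=(cv2.inRange(hsv,lo,hi)>0)&roi;d=P[m]
        if nm=="orange":
            m2=cv2.erode(m.astype(np.uint8),np.ones((2,2)));d=P[m2>0]
        if len(d)<6: print(n,nm,len(d));continue
        lo_,hi_=np.percentile(d[:,2],[5,95]); top=d[d[:,2]>hi_-12]
        A=np.c_[top[:,:2],np.ones(len(top))];s=np.linalg.lstsq(A,top[:,2],rcond=None)[0]
        print(n,nm,len(d),"z",lo_.round(),hi_.round(),"x",np.percentile(d[:,0],[2,98]).round(),"y",np.percentile(d[:,1],[2,98]).round(),"slope deg x,y",np.degrees(s[:2]).round(1))
E
python3 lev.py 8; python3 lev.py 2; python3 -c "
from workcell import sense;s=sense();print(s['ft_torque'],s['contact_force'])"
```

```text
top orange 0
top blue 28 z 68.0 220.0 x [-68. -19.] y [27. 50.] slope deg x,y [-42.6 -12.4]
side orange 9 z 127.0 138.0 x [-17.  -8.] y [-1.  6.] slope deg x,y [-2.7 26.5]
side blue 90 z 63.0 214.0 x [-56.  22.] y [-41.  52.] slope deg x,y [-244.9  -16.7]
top orange 26 z 86.0 94.0 x [-52. -30.] y [-15.  -6.] slope deg x,y [4.5 7.1]
top blue 257 z 21.0 50.0 x [-59. -10.] y [-56.  36.] slope deg x,y [2.8 0.1]
side orange 41 z 84.0 98.0 x [-45.   7.] y [-13.  -3.] slope deg x,y [ 0.3 21.7]
side blue 255 z 22.0 51.0 x [-37.  34.] y [-53.  41.] slope deg x,y [-1.7  2.3]
[-8.91647408e-01  5.90438091e-01 -8.36894715e-04] [-0.11212443 -0.37275097 -2.73529135]
```

```bash
python3 -m inch '{"rotation":[[0,0,0],[0,0,0],[0,0,0],[0,0,0],[0,0,0],[0,0,0],[0,0,0],[0,0,0],[0,0,0],[0,0,0],[0,0,0],[0,0,0]],"linear":[[0,0.0042,-0.0027],[0,0.0084,-0.0054],[-0.0002,0.0105,-0.0068],[-0.0002,0.0105,-0.0068],[-0.0002,0.0105,-0.0068],[-0.0002,0.0105,-0.0068],[-0.0002,0.0105,-0.0068],[-0.0002,0.0105,-0.0068],[-0.0002,0.0105,-0.0068],[-0.0002,0.0105,-0.0068],[0,0.0084,-0.0054],[0,0.0042,-0.0027]],"jaw":[0,0,0,0,0,0,0,0,0,0,0,0]}' 60; python3 st.py 9; python3 lev.py 9;python3 - <<'E'
from h import *
for n in("top","side"):
    c=load(n+"9");o=(200,190) if n=="top" else (190,155)
    cv2.imwrite(f"pics/{n}9z.png",cv2.resize(c["image"][o[1]:o[1]+150,o[0]:o[0]+160,::-1],None,fx=4,fy=4,interpolation=cv2.INTER_CUBIC))
E
```

```text
time: 20.52
position: [0.478, 0.1221, 0.1114]
orientation: [[0.875, -0.407, 0.262], [-0.484, -0.734, 0.476], [-0.001, -0.543, -0.839]]
contact_force: [0.2, 1.4, -3.9]
gripper_width: 0.0137
[ 10.7  14.3 -10.7 130.6 -56.9  31.5  20.4] 20.525
TCP cab [-0.1533  0.      0.1114] 
tool axes in cab
 [[ 0.014 -0.839  0.543]
 [-1.    -0.011  0.009]
 [-0.001 -0.543 -0.839]] tilt 32.9170633825479
to [-0.103, 0.0015, 0.19] tool delta [-0.0008 -0.0849 -0.0197]
to [-0.033, 0.0015, 0.08] tool delta [ 0.0003 -0.0839  0.1107]
F [ 0.17512992  1.37530362 -3.85536028] 0.013655515363349281
top orange 0
top blue 411 z 66.0 96.0 x [-187.  -98.] y [-44.  49.] slope deg x,y [-17.    2.4]
side orange 1
side blue 259 z 62.0 97.0 x [-152.  -97.] y [-43.  51.] slope deg x,y [-41.6  -1.5]
```

View pics/top9z.png

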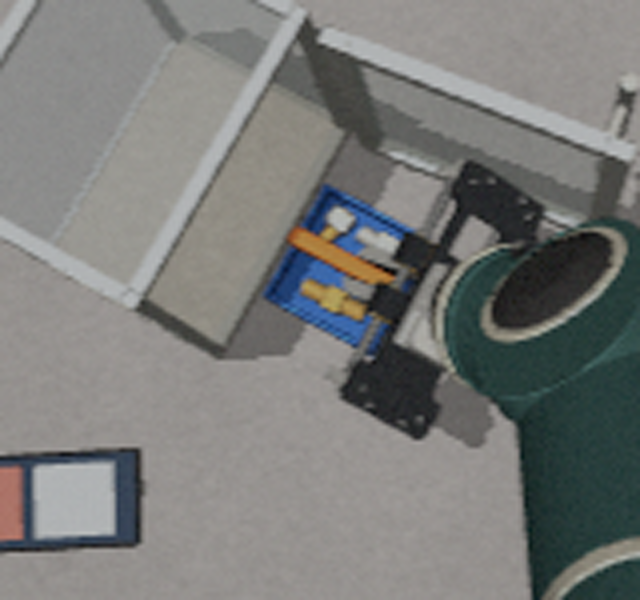

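View pics/side9z.png

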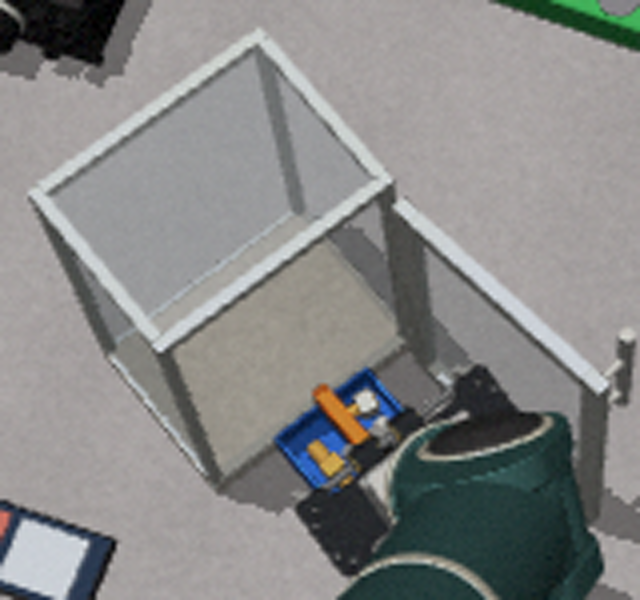

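```bash
python3 -m inch '{"rotation":[[0,0,0],[0,0,0],[0,0,0],[0,0,0],[0,0,0],[0,0,0],[0,0,0],[0,0,0],[0,0,0],[0,0,0]],"linear":[[0,0.0042,-0.0027],[0,0.0084,-0.0054],[-0.0002,0.0105,-0.0068],[-0.0002,0.0105,-0.0068],[-0.0002,0.0105,-0.0068],[-0.0002,0.0105,-0.0068],[-0.0002,0.0105,-0.0068],[-0.0002,0.0105,-0.0068],[0,0.0084,-0.0054],[0,0.0042,-0.0027]],"jaw":[0,0,0,0,0,0,0,0,0,0]}' 60 && python3 -m inch '{"rotation":[[0,0,0],[0,0,0],[0,0,0],[0,0,0],[0,0,0],[0,0,0],[0,0,0],[0,0,0],[0,0,0],[0,0,0],[0,0,0],[0,0,0]],"linear":[[0,-0.0022,-0.0034],[0,-0.0044,-0.0067],[0,-0.0055,-0.0084],[0,-0.0055,-0.0084],[0,-0.0055,-0.0084],[0,-0.0055,-0.0084],[0,-0.0055,-0.0084],[0,-0.0055,-0.0084],[0,-0.0055,-0.0084],[0,-0.0044,-0.0067],[0,-0.0022,-0.0034],[0,0,0]],"jaw":[0,0,0,0,0,0,0,0,0,0,0,0]}' 60; python3 st.py A; python3 lev.py A;python3 - <<'E'
from h import *
for n in("top","side"):
    c=load(n+"A");o=(220,190) if n=="top" else (220,185)
    cv2.imwrite(f"pics/{n}Az.png",cv2.resize(c["image"][o[1]:o[1]+150,o[0]:o[0]+160,::-1],None,fx=4,fy=4,interpolation=cv2.INTER_CUBIC))
E
```

```text
time: 21.88
position: [0.4262, 0.0307, 0.1113]
orientation: [[0.875, -0.407, 0.262], [-0.484, -0.734, 0.476], [-0.001, -0.543, -0.839]]
contact_force: [-0.2, 1.2, -2.3]
gripper_width: 0.0138
time: 23.38
position: [0.4267, 0.0317, 0.2058]
orientation: [[0.875, -0.406, 0.262], [-0.483, -0.735, 0.476], [-0.001, -0.543, -0.839]]
contact_force: [-0.8, -0.3, -3.0]
gripper_width: 0.0136
[ 19.5   0.5  -3.8 129.9 -43.4  50.3  15.5] 23.375
TCP cab [-0.2572 -0.0003  0.2058] 
tool axes in cab
 [[ 0.015 -0.839  0.543]
 [-1.    -0.012  0.009]
 [-0.001 -0.543 -0.839]] tilt 32.92159977201932
to [-0.103, 0.0015, 0.19] tool delta [ 0.0005 -0.1209  0.1161]
to [-0.033, 0.0015, 0.08] tool delta [ 0.0016 -0.1198  0.2464]
F [-0.81356081 -0.28641105 -3.04608575] 0.013604615753803239
top orange 0
top blue 537 z 160.0 190.0 x [-286. -202.] y [-44.  48.] slope deg x,y [-0.5  0.4]
side orange 0
side blue 318 z 158.0 192.0 x [-265. -201.] y [-43.  50.] slope deg x,y [-25.8  -2.1]
```

View pics/topAz.png

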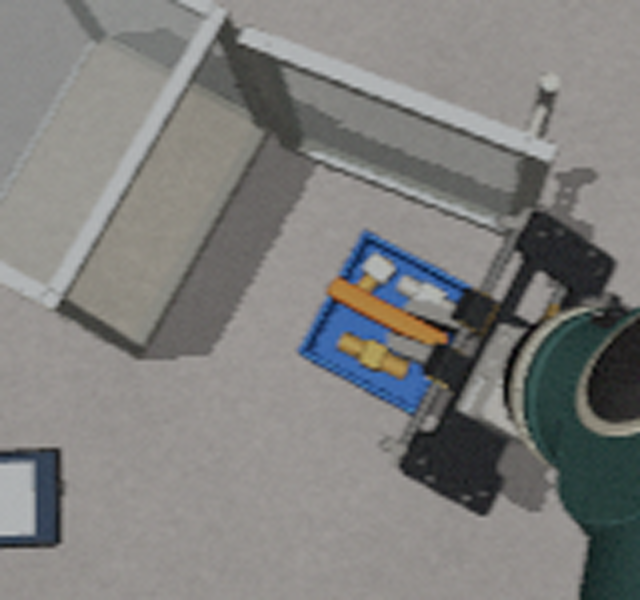

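View pics/sideAz.png

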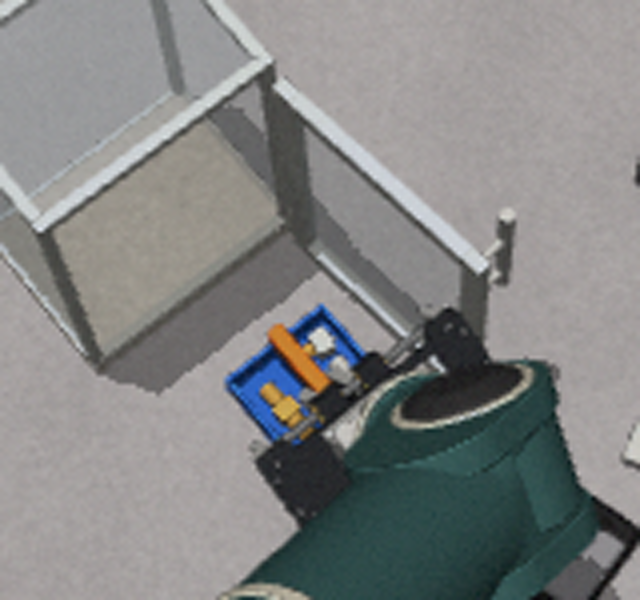

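View pics/topA.png

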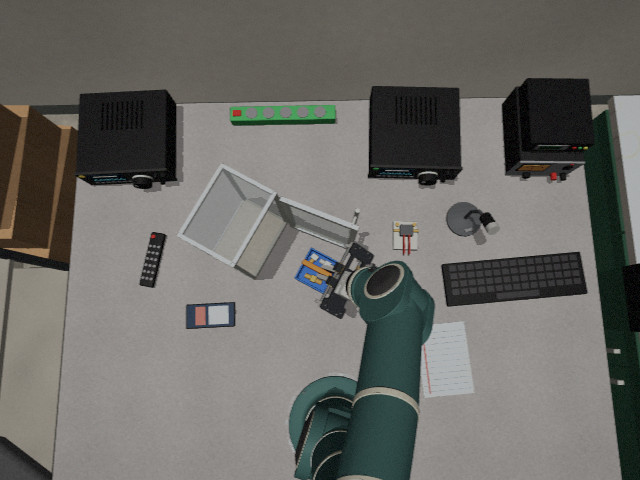

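```bash
python3 -m inch '{"rotation":[[0,0,0],[0,0,0],[0,0,0],[0,0,0]],"linear":[[0,0,0],[0,0,0],[0,0,0],[0,0,0]],"jaw":[0,0,0,0]}' 60; python3 st.py B; python3 - <<'E'
from ik import *
Mi=np.linalg.inv(M)
c=load("topB");hsv=cv2.cvtColor(c["image"],cv2.COLOR_RGB2HSV);P=tf(Mi,cloud(c).reshape(-1,3)).reshape(480,640,3)*1000
m=(cv2.inRange(hsv,(100,110,40),(125,255,255))>0)&(P[...,2]>130)&(P[...,2]<215)&(P[...,0]<-150)
m=m&(abs(P[...,1]-2)<60)
d=P[m];f=d[d[:,2]<170];
for nm,d in(("floor",f),("rim",P[m][P[m][:,2]>182])):
    s=np.linalg.lstsq(np.c_[d[:,:2],np.ones(len(d))],d[:,2],rcond=None)[0];print(nm,len(d),d.mean(0).round(1),np.ptp(d,0).round(),"slopes deg",np.degrees(s[:2]).round(2))
# door angle: handle top
for n,k in(("top2",""),("topB","")):
    c=load(n);Q=tf(Mi,cloud(c).reshape(-1,3)).reshape(480,640,3)
    b=(Q[...,2]>.30)&(Q[...,2]<.36)&(Q[...,0]<-.1)&(Q[...,0]>-.31)&(Q[...,1]<-.085)&(Q[...,1]>-.19)
    r=Q[b];print(n,len(r),r.mean(0).round(3),"door th",np.pi/2+np.arctan2(*np.linalg.svd(r[:,:2]-r[:,:2].mean(0),full_matrices=False)[2][0][::-1]))
# bystanders changes
a=load("side0")["image"].astype(int);b=load("sideB")["image"].astype(int)
for nm,(x0,y0,x1,y1) in dict(remote=(140,200,192,255),phone=(165,270,222,312),key=(372,272,410,312),mouse=(347,305,384,344),mic=(428,278,472,320),kbd=(400,325,550,410)).items():
    print(nm,np.abs(a-b)[y0:y1,x0:x1].max(2).mean().round(1))
E
```

```text
time: 23.98
position: [0.4267, 0.0317, 0.2056]
orientation: [[0.875, -0.406, 0.262], [-0.484, -0.734, 0.476], [-0.001, -0.543, -0.839]]
contact_force: [0.4, -0.0, -2.2]
gripper_width: 0.0133
[ 19.5   0.5  -3.8 129.9 -43.4  50.3  15.5] 23.975
TCP cab [-0.2572 -0.0003  0.2056] 
tool axes in cab
 [[ 0.015 -0.839  0.543]
 [-1.    -0.012  0.009]
 [-0.001 -0.543 -0.839]] tilt 32.91859594060073
to [-0.103, 0.0015, 0.19] tool delta [ 0.0005 -0.121   0.116 ]
to [-0.033, 0.0015, 0.08] tool delta [ 0.0017 -0.1199  0.2463]
F [ 0.43965238 -0.00596377 -2.24431211] 0.01334372156743587
floor 359 [-238.8    7.9  164.1] [82. 92. 12.] slopes deg [-0.11 -0.28]
rim 139 [-234.4    7.7  187.9] [89. 95. 14.] slopes deg [-0.16 -0.07]
top2 286 [-0.153 -0.104  0.333] door th -1.442728485505838
topB 569 [-0.204 -0.112  0.332] door th -1.4108221366993652
remote 2.9
phone 10.8
key 2.5
mouse 52.0
mic 2.9
kbd 3.1
```

View pics/sideB.png

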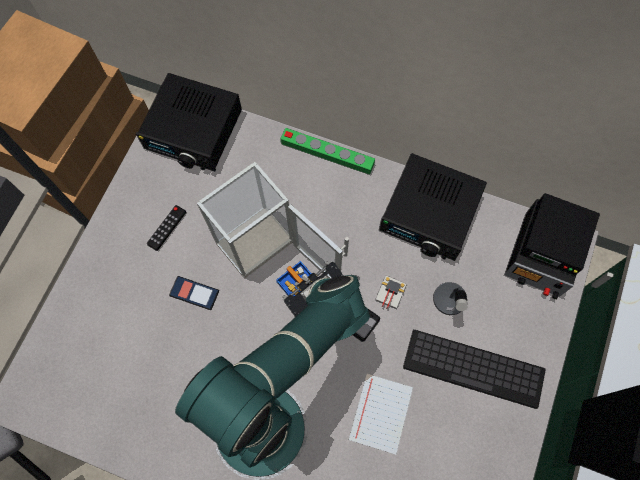

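```bash
python3 -c "
from workcell import robot,sense
print(robot.close_job());s=sense();print(s['time'],s['position'],s['gripper_width'],s['contact_force'])"
```

```text
the job is handed in; nothing more can be done
None
the job is handed in; nothing more can be done
```

The job was handed in at about 24 s, with the gripper still holding the caddy in the air in front of the cabinet.

**What I did:** I pinched the door's handle bar from above, swung the door to about 1.72 rad and let go. I then reached through the doorway with the fingers tilted 33° from vertical and gripped the orange bar at 60 N. The caddy went up about 46 mm, over the sill, straight out, and up again.

**Last checks:**
- **Caddy:** The tray floor and rim slope less than 0.3°, and the underside is about 16 cm above the desk. Its rear edge is about 11 cm in front of the doorway, and all three adapters are visible in it.
- **Door:** It measured about 1.73 rad in the final picture.
- **Forces:** The highest reading was about 22 N, while gripping the door handle. Readings were only taken at the end of each move, so short peaks in between would not show.
- **Desk:** Every bystander looked unmoved. In the final side view the wrist partly hides the mouse, so the picture comparison failed there. The wrist joint was more than 40 cm above the desk by calculation, and I saw no sign of contact.

**What differed from plan:**
- A 45° tilt ran into the range limit of joint 5, so I switched to 33°.
- I kept the wide gripper body centred in the doorway instead of on the caddy, so closing the fingers slid the caddy about 12 mm sideways on the cabinet floor.
- The jaw reading drifted from 14.1 to 13.3 mm while holding, and the pictures showed no slip.

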